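# Balance a hub on its rolling tray cradle and dock it in the hub stand

## Robot

A 7-joint arm with a two-finger parallel gripper is mounted at the origin on the work surface. World frame = base frame: x ahead of the robot, y to its left, z up, the work surface at z = 0. Lengths are in m, angles in rad, forces in N, time in s.
With the tool pointing down it reaches from about 0.425 to 0.925 m from the base axis. Payload 6.8 kg.
Tool frame: the origin (TCP) lies between the finger pads, 19 mm behind the fingertips; this is the grasp point; z points along the fingers, y is the line along which they close (so a half turn about z gives the same grasp; the last joint's range is limited). The gripper opens to 85 mm and grips with 20 to 120 N. Pads are 22 mm wide; open, the fingers measure 114 mm over their backs; the gripper's body (76 mm by 85 mm) begins 54 mm behind the grasp point. The pads swing forward as they close: fully open they stand 13 mm farther back than shut.
Start: joints at [-1.241, 0.477, 0.022, 1.555, -0.011, 1.109, -0.083], TCP at [0.286, 0.611, 0.25] pointing down, gripper open.
Joint ranges: [-2.96, 2.96], [-0.34, 2.1], [-1.41, 1.46], [0.24, 2.44], [-1.37, 4.51], [0.17, 1.92], [-2.96, 2.96]. Speed limits (rad/s): [2.39, 2.39, 3.14, 3.14, 3.14, 3.14, 3.14].

## Interface

Orientations are given as a rotation vector (axis times angle).
In Python, from bench import telemetry, grab_frame, calibration, order, silhouettes gives the robot as it stands.
- The arm moves only by the tool apply_moves, never from a script. Its argument "moves" is a list of rows, each a list of 7 numbers: the turn, a rotation vector about the tool's x, y, z scaled (see below), then the shift along the tool's x, y, z scaled (see below), then the opening, from -1 (shut) to 1 (fully open). A call has exactly 8 rows; each row shifts and turns the commanded pose from where the row before left it, along the tool's axes as they then stand; what a row does not reach is not made up. The controller multiplies each number of a shift by 1000 mm and each number of a turn by 6 degrees. A row lasts 1/12 s, in which the tool goes at most 41.7 mm and 7.16 degrees, less where a joint would pass 70% of its speed; a pose out of reach is approached as far as the arm can. A call with a number of a shift or a turn outside -1 to 1 is refused whole. A call with a gripper value outside its range is refused whole. The fingers move at their own pace and stop on an object; "grip_force" is the grip in N (left out, the last holds). Time passes only in rows, so rows that do not move let the fingers close, or fill a call up. It gives the time, the measured TCP pose, the force, the opening and the grip force at its end, in the units of the state.
- telemetry.get_obs(): the state, without advancing time (a new reading comes with each control period).
- grab_frame(name): name is "scene" or "top" or "wrist"; returns the picture (420x560x3 uint8, blue, green, red); there is no depth.
- calibration(name): a dict with "fx", "fy", "cx", "cy" (pixels), "world_from_camera" (4x4, takes a point from camera to world coordinates); the wrist camera has in their place "mount" (4x4, takes a point from camera to tool coordinates, whose origin is the TCP and whose axes are the flange's). Camera axes: x right, y down, z forward; pixel columns grow to the right and rows downward; lengths in m; the calibration is good to about 2 mm. A picture is of the moment at which its call begins: read the wrist's pose just before it. calibration takes no time and is no camera call.
- order.hand_in(): hands the job in; it is judged then, once.
Trained networks look in the newest picture that a camera, given by its name, has taken for a name from the list of things; names that differ only in an ending like _2 or _b are one class to them, and where a whole thing is asked for, a point or a joint stands for the part that bears it (a point fixed in the world has none). Each returns a list of dicts, best first, with "p" (0 to 1); they miss things now and then, are a little off and sometimes report something else, mostly with a low value. They report only what shows in the picture. A call takes as long as a camera call. They do not tell look-alikes from the thing itself.
- silhouettes(thing, camera): "mask" (420x560 bool, what is visible of it) and "extent" ([centre column, centre row, width, height] in pixels, round what is visible of it).
The state is a dict: "clock": time; "joints": joint angles; "qvel": joint speeds; "tau": joint torques, N m; "tcp_pos": TCP position; "orientation": TCP orientation; "contact_force": force on the tool from outside, world axes, zero at the start; "moment": the same for the moment, N m; "grip_width": finger opening in m; "gripper_force": force on a finger pad.
Only numpy, scipy, OpenCV 4.12 (cv2) and the standard library are available. Lean on these libraries where they do the work, as an engineer would, in place of code of your own. Each camera call takes 0.05 s, during which the arm holds its last target. There are 200 camera calls.

## Task

Lift the hub tray by its rubber grip block and, by tilting it gently, roll the cradle with the loose hub away from the end stop onto the orange mark at the top of the crowned floor; keep it balanced there, tray in the air, for a good five seconds. Then carry it over the blue hub stand and, with the hub on the mark, lower the tray between the two forks so that the axle ends settle in the V notches and the tray stands on its feet centred under the hub; let go and move clear. Never touch the hub or let it race along the tray, and leave the tyre lever, spoke wrench, gauge and clip box where they are.

Things in the scene. Friction and masses are not known exactly. Their poses are not given: they have to be found in the camera images.
- tray: Grey plastic tray with basket handle, 104 mm wide (x), 260 long (y, the lane the hub rolls along), 0.35 kg. Origin: centre under its four 10 mm rubber feet (at x +-40, y +-112), z up. Side rims 26 mm high; end stops 46 mm high, inner faces at y = +-120, each with a rubber buffer 7.5 mm thick. Handle beam along y, 20 mm wide, from 100 to 112 mm height.
- tray_mark (a point): Middle of the orange stripe across the tray floor, 16 mm above the tray's origin, axes as the tray's. The floor is crowned along y (radius 4 m, top at the stripe), so with the tray level the cradle runs away from the mark by itself to the stop at y = +90 or -90 mm (hub centre). Hub on the mark: y = 0.
- tray_grip (a point): Point in the black rubber grip block on the middle of the handle beam, 136 mm above the tray's origin, a good TCP height. The block is 30 x 30 mm, from 112 to 157 mm height, gripped from above on either pair of faces. The tray can yield by 0.01 to 0.02 rad in the grip, so a controller should estimate this tilt bias.
- hub: Loose wheel hub, drum 44 mm thick, 90 long, axle 12 mm thick, 180 long (along its x and the tray's x), 0.32 kg. Origin: its centre; y, z may turn. Lies in the V of a yellow cradle (0.12 kg, wheels) that rolls along the tray's y with little friction, hub 49 mm above the tray's origin: y'' = 9.81 (slope down to +y + y/4 m) - tray's y acceleration. Starts at rest at the +y stop, y = 90 mm.
- stand: Blue fixed hub stand. Origin: centre under its cross plate (176 x 50 x 5 mm, fits between the tray's feet), z up. Two forks 10 mm thick at x = +-72 mm (tray passes between, 15 mm room each side), each with a 45 degree V notch 44 mm wide along y, tips 81 mm high. Docked, the tray's origin and axes are at the stand's, its feet on the deck at z = 0.
- stand_seat (a point): Where the hub's centre rests when both axle ends sit in the notches: 63 mm above the stand's origin, midway between the forks. The hub is then lifted 14 mm out of the cradle of a tray standing on the deck, and the empty cradle may roll off to a stop.
- tyre_lever: Orange plastic tyre lever, 123 x 18 x 10 mm, lying on the deck between tray and stand; leave alone. Origin: underside.
- spoke_wrench: Chrome round spoke wrench, 46 mm across, 8 mm thick, lying on the deck; leave alone. Origin: underside.
- gauge: Black round pump gauge with white dial, 64 mm across, 25 mm high, brass stub and red push button; leave alone. Origin: underside.
- clip_box: Black plastic box with steel spring clip, 80 x 130 x 53 mm; leave alone. Origin: underside.
Not all that is in view belongs to the job. What is meant by the stand is not pink or red, and is the smaller of those in its own colour.

How it is judged:
On the way, in this order (a step that is already met when the one before it is completed fails the run):
1. the tray is in the air (40 mm or more) with the hub balanced within 20 mm of the orange mark for 4 s (height (world z) of tray above 0.04 m and y of hub in the frame of tray between -0.02 and 0.02 m and z of hub in the frame of tray below 0.054 m), for 4 s.
2. the tray is held above the stand, hub within 20 mm of the mark and not yet in the forks, for 0.3 s (horizontal distance between tray and stand below 0.025 m and height (world z) of tray above 0.025 m and y of hub in the frame of tray between -0.02 and 0.02 m and z of hub in the frame of tray below 0.054 m), for 0.3 s.
3. the hub sits in the forks and the tray stands below it (distance between hub and stand_seat below 0.018 m and z of hub in the frame of stand above 0.057 m and height (world z) of tray below 0.006 m), for 0.3 s.
At the end, for the whole second after the job is handed in: The hub is at rest in both V notches (within 18 mm of the seat point, 8 mm along the stand's y, axle within 0.12 rad of the stand's x), off the tray; the tray stands level on its feet within 25 mm of the stand's centre, released (distance between hub and stand_seat below 0.018 m and y of hub in the frame of stand between -0.008 and 0.008 m and z of hub in the frame of stand above 0.057 m and angle between the x axis of hub and the x axis of stand, either way round below 0.12 rad and contact force between hub and tray below 0.2 N and linear speed of each of hub, tray below 0.02 m/s and horizontal distance between tray and stand below 0.025 m and height (world z) of tray below 0.005 m and angle between tray's own z axis and vertical below 0.05 rad); the robot touches nothing.
It fails at once if the hub moves faster than 0.4 m/s (linear speed of hub above 0.4 m/s).
It fails at once if the hub falls off tray or stand (height (world z) of hub below 0.04 m).
It fails at once if the robot touches the hub (contact force between any of the fingers, the arm and hub above 0.3 N).
It fails at once if the tray is tipped by more than 0.25 rad (angle between tray's own z axis and vertical above 0.25 rad).
It fails at once if a bystander is moved by more than 20 mm (distance of any of tyre_lever, spoke_wrench, gauge, clip_box from where it was at the start of the episode above 0.02 m).
It also fails if it takes over 72 s, if anything falls off the work surface, if the arm or the gripper's body presses on something with over 40 N, if the wrist force passes 120 N, or if a joint passes its speed limit or range.

## Working session

There is one attempt and no reset: what is moved stays moved. The work goes in short steps, Python scripts to look and compute and a tool call to move; the robot and the scene stay as the last step left them, time stands still between calls to the robot, and variables do not carry over. Pictures are saved under pics/ and viewed, at most 10 in all, crops included, and the job is handed in when it is done.

Besides the shell and the picture viewer there is one more tool, called after "Request:" by a JSON object that holds its "fn" and its "kwargs". apply_moves: Moves the arm, as the interface text tells. Its arguments: {"type":"object","properties":{"moves":{"type":"array"},"grip_force":{"type":"number"}},"required":["moves"]}

```bash
mkdir -p pics; ls; python3 - <<'E'
from bench import telemetry, grab_frame, calibration
import cv2,numpy as np
o=telemetry.get_obs();print(o)
for n in("scene","top","wrist"):
    cv2.imwrite(f"pics/{n}0.png",grab_frame(n)); c=calibration(n); print(n,{k:np.round(v,4).tolist() for k,v in c.items()})
E
```

```text
pics
{'clock': 0.0, 'joints': array([-1.24112362,  0.4777922 ,  0.02234299,  1.55645235, -0.01151814,
        1.10930033, -0.08310126]), 'qvel': array([-0.0001989 ,  0.00073948,  0.00163226,  0.00124671, -0.00161455,
        0.00110346,  0.00050813]), 'tau': array([ 2.90446669e-04, -5.96472967e+01,  1.60828885e+00, -2.81193334e+01,
        1.25757518e-02,  9.57451179e-03,  3.39736653e-05]), 'tcp_pos': array([0.28591966, 0.61083556, 0.24903066]), 'orientation': array([-6.82099021e-01, -3.06636510e+00,  2.83189629e-03]), 'contact_force': array([ 0.23146911,  0.00431878, -0.14144371]), 'moment': array([-0.03241902,  0.00799568,  0.01949265]), 'gripper_force': 0.0, 'grip_width': 0.08524385607599637}
scene {'fx': 432.8095, 'fy': 432.8095, 'cx': 274.0669, 'cy': 209.5598, 'world_from_camera': [[0.7034, 0.4398, -0.5584, 1.0983], [0.7107, -0.4465, 0.5436, -0.6507], [-0.0103, -0.7792, -0.6266, 0.7811], [0.0, 0.0, 0.0, 1.0]]}
top {'fx': 487.7607, 'fy': 487.7607, 'cx': 281.4498, 'cy': 215.8285, 'world_from_camera': [[0.0276, -0.9793, 0.2006, 0.2532], [-0.9996, -0.0281, 0.0007, -0.0991], [0.005, -0.2006, -0.9797, 1.2917], [0.0, 0.0, 0.0, 1.0]]}
wrist {'fx': 360.1475, 'fy': 360.1475, 'cx': 279.0386, 'cy': 207.4776, 'mount': [[0.0001, -0.9545, -0.2983, 0.0767], [1.0, -0.0001, 0.0006, 0.0008], [-0.0006, -0.2983, 0.9545, -0.1243], [0.0, 0.0, 0.0, 1.0]]}
```

View pics/scene0.png

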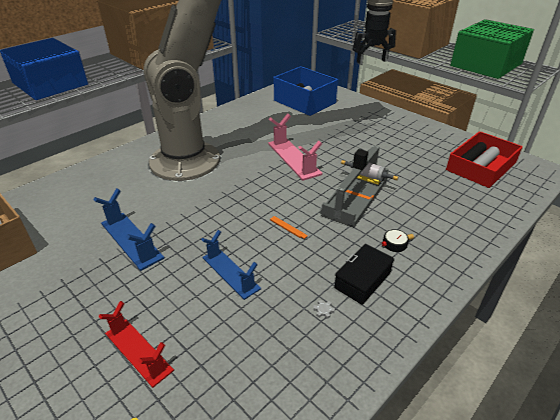

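View pics/top0.png

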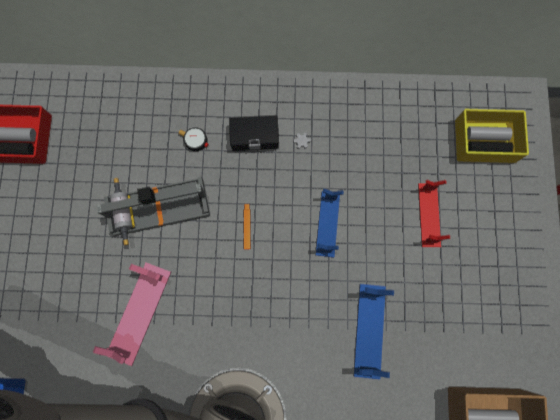

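The top view shows the tray at about (155,207), with the hub at its left (+y) end at (122,212). The smaller blue stand is at (328,222) and the larger blue one at (371,330). The tyre lever is at (247,226), the gauge at (195,139) and the clip box at (255,133).

```bash
cat > h.py <<'E'
import numpy as np, cv2
from scipy.optimize import minimize
from scipy.spatial.transform import Rotation as R
from bench import calibration
def box(cx,cy,z0,z1,wx,wy):
    return np.array([[cx+a*wx/2,cy+b*wy/2,z] for a in(-1,1) for b in(-1,1) for z in(z0,z1)])
def proj(P,cal):
    T=np.linalg.inv(cal["world_from_camera"]); Q=P@T[:3,:3].T+T[:3,3]
    return np.c_[cal["fx"]*Q[:,0]/Q[:,2]+cal["cx"],cal["fy"]*Q[:,1]/Q[:,2]+cal["cy"]]
def place(P,p):
    c,s=np.cos(p[2]),np.sin(p[2]); return np.c_[P[:,0]*c-P[:,1]*s+p[0],P[:,0]*s+P[:,1]*c+p[1],P[:,2]]
def back(u,v,z,cal):
    M=np.array(cal["world_from_camera"]); d=M[:3,:3]@[(u-cal["cx"])/cal["fx"],(v-cal["cy"])/cal["fy"],1]
    return (M[:3,3]+d*(z-M[2,3])/d[2])[:2]
def render(parts,p,cal,k=4):
    m=np.zeros((420*k,560*k),np.uint8)
    for P in parts:
        q=proj(place(P,p),cal)*k+k/2
        cv2.fillConvexPoly(m,cv2.convexHull(np.round(q).astype(np.int32)),255)
    return cv2.resize(m,(560,420),interpolation=cv2.INTER_AREA)/255.
def fit(parts,masks,p0):
    def cost(d):
        p=p0+d*[.01,.01,.05]; c=0
        for n,m in masks.items():
            r=render(parts,p,calibration(n)); c+=1-np.minimum(r,m).sum()/np.maximum(r,m).sum()
        return c
    r=minimize(cost,np.zeros(3),method="Nelder-Mead",options=dict(initial_simplex=[[-1,-1,-1],[1.5,0,0],[0,1.5,0],[0,0,1.5]],maxiter=150,xatol=.01,fatol=1e-4))
    return p0+r.x*[.01,.01,.05],r.fun
E
python3 - <<'E'
from h import *
from bench import silhouettes
top=calibration("top")
S=[box(0,0,0,.005,.176,.05)]
for s in(-1,1):
    S+=[box(s*.072,0,0,.057,.01,.03),np.vstack([box(s*.072,t*.006,.045,.055,.01,.02),box(s*.072,t*.025,.075,.081,.01,.007)])for t in(-1,1)][0:1]
    for t in(-1,1): S.append(np.vstack([box(s*.072,t*.008,.045,.055,.01,.016),box(s*.072,t*.025,.075,.081,.01,.007)]))
T=[box(0,0,.01,.016,.104,.26)]+[box(s*.05,0,.01,.026,.004,.26)for s in(-1,1)]+[box(0,s*.125,.01,.046,.104,.01)for s in(-1,1)]+[box(0,s*.125,.04,.112,.02,.01)for s in(-1,1)]+[box(0,0,.1,.112,.02,.26),box(0,0,.112,.157,.03,.03)]
for th,ok in(("stand",None),("tray",None),("tray_grip",None),("hub",None)):
    ms={}
    for n in("top","scene"):
        for d in silhouettes(th,n): print(th,n,round(d["p"],2),np.round(d["extent"]),d["mask"].sum()); 
        ms[n]=[d for d in silhouettes(th,n)]
    np.save(f"m_{th}.npy",ms,allow_pickle=True)
print("rough stand",back(328,222,.005,top),"tray",back(156,207,.016,top),"orange",back(158,205,.016,top))
ms=np.load("m_stand.npy",allow_pickle=True).item()
def pick(l,c): 
    l=[d for d in l if np.hypot(d["extent"][0]-c[0],d["extent"][1]-c[1])<25]; return l[0]["mask"].astype(float)
try: print("stand",fit(S,{"top":pick(ms["top"],(328,222)),"scene":pick(ms["scene"],(232,264))},np.r_[back(328,222,.005,top),-.08]))
except Exception as e: print(e)
mt=np.load("m_tray.npy",allow_pickle=True).item()
hb=np.load("m_hub.npy",allow_pickle=True).item()
try: print("tray",fit(T,{"top":np.array(mt["top"][0]["mask"],float),"scene":np.array(mt["scene"][0]["mask"],float)},np.r_[back(156,207,.016,top),.14]))
except Exception as e: print(e)
from bench import grab_frame
# colour checks in top
g=cv2.imread("pics/top0.png").astype(int); b,gg,r=g[...,0],g[...,1],g[...,2]
o=(r>150)&(gg<r*.7)&(b<r*.4); n,l,st,c=cv2.connectedComponentsWithStats(o.astype(np.uint8))
for i in range(1,n):
    if st[i,4]>15: print("orange",c[i],st[i,4],back(*c[i],.016,top))
E
```

```text
File "<stdin>", line 6
    S+=[box(s*.072,0,0,.057,.01,.03),np.vstack([box(s*.072,t*.006,.045,.055,.01,.02),box(s*.072,t*.025,.075,.081,.01,.007)])for t in(-1,1)][0:1]
        ^^^^^^^^^^^^^^^^^^^^^^^^^^^^^^^^^^^^^^^^^^^^^^^^^^^^^^^^^^^^^^^^^^^^^^^^^^^^^^^^^^^^^^^^^^^^^^^^^^^^^^^^^^^^^^^^^^^^
SyntaxError: did you forget parentheses around the comprehension target?
```

```bash
cat >> h.py <<'E'
S=[box(0,0,0,.005,.176,.05)]
for s in(-1,1):
    S.append(box(s*.072,0,0,.057,.01,.03))
    for t in(-1,1): S.append(np.vstack([box(s*.072,t*.008,.045,.055,.01,.016),box(s*.072,t*.025,.075,.081,.01,.007)]))
T=[box(0,0,.01,.016,.104,.26)]+[box(s*.05,0,.01,.026,.004,.26)for s in(-1,1)]+[box(0,s*.125,.01,.046,.104,.01)for s in(-1,1)]+[box(0,s*.125,.04,.112,.02,.01)for s in(-1,1)]+[box(0,0,.1,.112,.02,.26),box(0,0,.112,.157,.03,.03)]
E
python3 - <<'E'
from h import *
from bench import silhouettes
top=calibration("top")
ms={}
for th in("stand","tray"):
    for n in("top","scene"):
        ms[th,n]=silhouettes(th,n)
        for d in ms[th,n]: print(th,n,round(d["p"],2),np.round(d["extent"]),d["mask"].sum())
print("rough stand",back(328,222,.005,top),"tray",back(156,207,.016,top))
def pick(l,c):
    return min(l,key=lambda d:np.hypot(d["extent"][0]-c[0],d["extent"][1]-c[1]))["mask"].astype(float)
print("stand",fit(S,{"top":pick(ms["stand","top"],(328,222)),"scene":pick(ms["stand","scene"],(232,264))},np.r_[back(328,222,.005,top),-.08]))
for ns in(("top",),("top","scene")):
    print("tray",fit(T,{n:np.array(ms["tray",n][0]["mask"],float)for n in ns},np.r_[back(156,207,.016,top),.14]))
g=cv2.imread("pics/top0.png").astype(int); b,gg,r=g[...,0],g[...,1],g[...,2]
o=(r>150)&(gg<r*.7)&(b<r*.4); n,l,st,c=cv2.connectedComponentsWithStats(o.astype(np.uint8))
for i in range(1,n):
    if st[i,4]>15: print("orange",c[i],st[i,4],back(*c[i],.016,top))
E
```

```text
stand top 0.85 [373. 331.  40.  95.] 2548
stand top 0.8 [132. 313.  74. 103.] 3000
stand top 0.76 [433. 213.  28.  65.] 1212
stand top 0.71 [330. 221.  32.  71.] 1247
stand scene 0.98 [299. 146.  50.  71.] 1483
stand scene 0.8 [137. 343.  78.  89.] 2281
stand scene 0.69 [127. 231.  71.  84.] 2211
stand scene 0.59 [230. 264.  53.  70.] 1477
tray top 0.85 [152. 203. 111.  55.] 3612
tray scene 0.87 [354. 184.  60.  80.] 2304
rough stand [ 0.50335826 -0.22372079] tray [0.52892813 0.23802977]
stand (array([ 0.50127142, -0.22178024, -0.07482247]), np.float64(0.18559618264363142))
tray (array([0.53253083, 0.23315499, 0.2444109 ]), np.float64(0.14021101353803))
tray (array([0.53289831, 0.23378496, 0.2480424 ]), np.float64(0.3130277428109477))
orange [ 21.38274336 122.26106195] 452 [0.75834715 0.62946111]
orange [420.88235294 185.11764706] 17 [ 0.61014086 -0.47339382]
orange [429.25155666 214.18929016] 803 [ 0.53025028 -0.49341713]
orange [246.37142857 226.17959184] 245 [ 0.48370568 -0.00582758]
orange [159.94117647 217.11764706] 51 [0.50165685 0.22535875]
orange [433.39583333 244.9375    ] 48 [ 0.44748375 -0.50162176]
```

```bash
python3 - <<'E'
from h import *
out=[]
for n,cs in(("top",((152,205),(330,221))),("scene",((354,184),(230,264)))):
    im=cv2.imread(f"pics/{n}0.png"); cal=calibration(n); K=5
    row=[]
    for (cx,cy),parts,p in zip(cs,(T,S),((.5327,.2335,.165),(.5013,-.2218,-.075))):
        x0,y0=cx-38 if n=="scene" else cx-60,cy-42
        x0=cx-60
        c=cv2.resize(im[cy-42:cy+42,x0:x0+120],None,fx=3.3,fy=3.3,interpolation=cv2.INTER_CUBIC)
        for P in parts:
            q=(proj(place(P,p),cal)-[x0,cy-42]+.5)*3.3
            cv2.polylines(c,[cv2.convexHull(q.astype(np.int32))],True,(0,255,0),1)
        row.append(c)
    out.append(np.hstack(row))
cv2.imwrite("pics/ov.png",np.vstack(out))
E
```

```text
(no output)
```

View pics/ov.png

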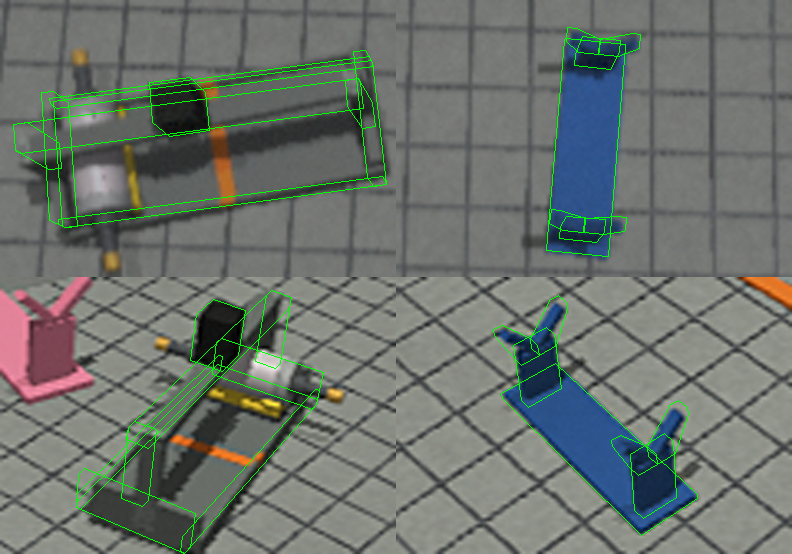

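The overlay fits in both views: tray at (0.533, 0.2335) with yaw 0.165, stand at (0.501, -0.222) with yaw -0.075. Next I turn the tool and move over the tray.

```bash
cat >> h.py <<'E'
from bench import telemetry
def toTool(target,yaw):
    "yaw: desired world angle of tray y from +y; returns needed turn about tool z, shift in tool axes after the turn"
    o=telemetry.get_obs(); Rm=R.from_rotvec(o["orientation"]); yt=Rm.as_matrix()[:,1]
    cur=np.arctan2(-yt[0],yt[1]); dz=-(yaw-cur)
    Rd=R.from_euler("z",yaw)*R.from_matrix(np.diag([-1,1,-1.]))
    return dict(t=o["clock"],turn_deg=np.degrees(dz),shift=Rd.inv().apply(np.array(target)-o["tcp_pos"]),tiltvec=(Rd.inv()*Rm).as_rotvec(),F=o["contact_force"],w=o["grip_width"],gf=o["gripper_force"],p=o["tcp_pos"])
E
python3 - <<'E'
from h import *
print(toTool((.5327,.2335,.25),.165))
E
```

```text
{'t': 0.35, 'turn_deg': np.float64(-34.53715322337741), 'shift': array([-1.81177672e-01, -4.13106416e-01, -2.25775190e-04]), 'tiltvec': array([4.18807684e-04, 6.08748386e-05, 6.02787016e-01]), 'F': array([-0.15287915, -0.62972789, -0.83557564]), 'w': 0.08515443686698318, 'gf': 0.0, 'p': array([0.28612933, 0.6112369 , 0.24977422])}
```

Request:
{"fn": "apply_moves", "kwargs": {"moves": [[0,0,-0.72,0,0,0,1],[0,0,-0.72,0,0,0,1],[0,0,-0.72,0,0,0,1],[0,0,-0.72,0,0,0,1],[0,0,-0.72,0,0,0,1],[0,0,-0.72,0,0,0,1],[0,0,-0.72,0,0,0,1],[0,0,-0.72,0,0,0,1]], "grip_force": 100}}

```text
clock: 1.02
tcp_pos: [0.2862, 0.6113, 0.25]
orientation: [0.265, -3.13, 0.0]
contact_force: [-0.2, 0.5, 0.6]
grip_width: 0.0853
gripper_force: 0.0
```

Request:
{"fn": "apply_moves", "kwargs": {"moves": [[0,0,0,-0.0113,-0.0258,0,1],[0,0,0,-0.0113,-0.0258,0,1],[0,0,0,-0.0113,-0.0258,0,1],[0,0,0,-0.0113,-0.0258,0,1],[0,0,0,-0.0113,-0.0258,0,1],[0,0,0,-0.0113,-0.0258,0,1],[0,0,0,-0.0113,-0.0258,0,1],[0,0,0,-0.0113,-0.0258,0,1]]}}

```text
clock: 1.68
tcp_pos: [0.4099, 0.4214, 0.2501]
orientation: [-0.259, 3.131, 0.0]
contact_force: [-0.5, 0.0, 0.7]
grip_width: 0.0853
gripper_force: 0.0
```

Request:
{"fn": "apply_moves", "kwargs": {"moves": [[0,0,0,-0.0113,-0.0258,0,1],[0,0,0,-0.0113,-0.0258,0,1],[0,0,0,-0.0113,-0.0258,0,1],[0,0,0,-0.0113,-0.0258,0,1],[0,0,0,-0.0113,-0.0258,0,1],[0,0,0,-0.0113,-0.0258,0,1],[0,0,0,-0.0113,-0.0258,0,1],[0,0,0,-0.0113,-0.0258,0,1]]}}

```text
clock: 2.35
tcp_pos: [0.5331, 0.2327, 0.2502]
orientation: [-0.26, 3.131, 0.0]
contact_force: [0.3, -0.0, 0.1]
grip_width: 0.0858
gripper_force: 0.0
```

```bash
cat >> h.py <<'E'
def wcal(o):
    c=dict(calibration("wrist")); M=np.eye(4); M[:3,:3]=R.from_rotvec(o["orientation"]).as_matrix(); M[:3,3]=o["tcp_pos"]
    c["world_from_camera"]=M@np.array(c["mount"]); return c
E
python3 - <<'E'
from h import *
from bench import grab_frame
o=telemetry.get_obs(); im=grab_frame("wrist"); cv2.imwrite("pics/w1raw.png",im); c=wcal(o)
for P in T:
    cv2.polylines(im,[cv2.convexHull(proj(place(P,(.5327,.2335,.165)),c).astype(np.int32))],True,(0,255,0),1)
cv2.imwrite("pics/w1.png",im)
E
```

```text
(no output)
```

View pics/w1.png

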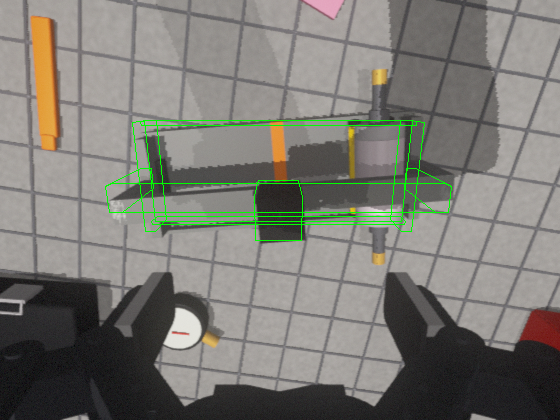

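The wrist view shows the tray turned slightly more than my model: the upper rim runs from (140,137) to (415,118). I'll refit with the wrist mask.

```bash
python3 - <<'E'
from h import *
import h
from bench import silhouettes
o=telemetry.get_obs(); c=wcal(o)
h.calibration=lambda n:c
ds=silhouettes("tray","wrist"); print([(d["p"],d["extent"]) for d in ds])
m=ds[0]["mask"].astype(float)
p,f=fit(T,{"wrist":m},np.array([.5327,.2335,.21])); print(p,f)
im=cv2.imread("pics/w1raw.png")
for P in T: cv2.polylines(im,[cv2.convexHull(proj(place(P,p),c).astype(np.int32))],True,(0,255,0),1)
cv2.imwrite("pics/w2.png",im[80:260,80:480])
print(toTool((p[0],p[1],.136),p[2]))
# axle tips
b,g,r=[im[...,i].astype(int) for i in range(3)]
k=(r>150)&(g>100)&(b<90)
n,l,st,cc=cv2.connectedComponentsWithStats(k.astype(np.uint8))
print([(cc[i].round(1),st[i,4]) for i in range(1,n) if st[i,4]>40])
E
```

```text
[(0.84, [280.9, 176.4, 344.7, 135.0])]
[0.53676099 0.22773655 0.23670367] 0.12020004981634569
{'t': 2.45, 'turn_deg': np.float64(-4.564444227459701), 'shift': array([-0.00120712, -0.00068996,  0.11414745]), 'tiltvec': array([ 0.00281827, -0.00114686,  0.07966278]), 'F': array([-0.14739666, -0.54643417,  0.54878795]), 'w': 0.08555845187579587, 'gf': 0.0, 'p': array([0.53542573, 0.2281242 , 0.25014745])}
[(array([44.2, 80.2]), np.int32(2301)), (array([383.6,  76. ]), np.int32(69)), (array([374.2,  77.2]), np.int32(76)), (array([277.6, 141.6]), np.int32(441)), (array([350.4, 133.9]), np.int32(61)), (array([374.8, 258. ]), np.int32(46)), (array([210.1, 338. ]), np.int32(60))]
```

View pics/w2.png

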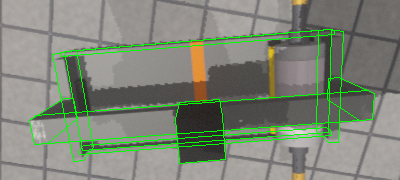

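Request:
{"fn": "apply_moves", "kwargs": {"moves": [[0,0,-0.38,-0.001,-0.001,0.014,1],[0,0,-0.38,0,0,0.014,1],[0,0,0,0,0,0.014,1],[0,0,0,0,0,0.014,1],[0,0,0,0,0,0.014,1],[0,0,0,0,0,0.014,1],[0,0,0,0,0,0.014,1],[0,0,0,0,0,0.014,1]]}}

```text
clock: 3.12
tcp_pos: [0.5334, 0.2338, 0.1374]
orientation: [-0.385, 3.118, 0.001]
contact_force: [-0.6, -0.2, 0.1]
grip_width: 0.0853
gripper_force: 0.0
```

Request:
{"fn": "apply_moves", "kwargs": {"moves": [[0,0,0,0,0,0,1],[0,0,0,0,0,0,-1],[0,0,0,0,0,0,-1],[0,0,0,0,0,0,-1],[0,0,0,0,0,0,-1],[0,0,0,0,0,0,-1],[0,0,0,0,0,0,-1],[0,0,0,0,0,0,-1]], "grip_force": 100}}

```text
clock: 3.78
tcp_pos: [0.5342, 0.2337, 0.1392]
orientation: [-0.384, 3.116, 0.002]
contact_force: [-1.7, -0.6, 5.7]
grip_width: 0.0286
gripper_force: 99.8
```

```bash
python3 - <<'E'
from h import *
from bench import grab_frame
o=telemetry.get_obs(); im=grab_frame("wrist"); cv2.imwrite("pics/w3.png",im)
print(o["tcp_pos"],o["orientation"],o["contact_force"])
E
```

```text
[0.5342283  0.23371427 0.13920327] [-3.83712740e-01  3.11624000e+00  1.62616327e-03] [-1.73889362 -0.56462382  5.724782  ]
```

View pics/w3.png

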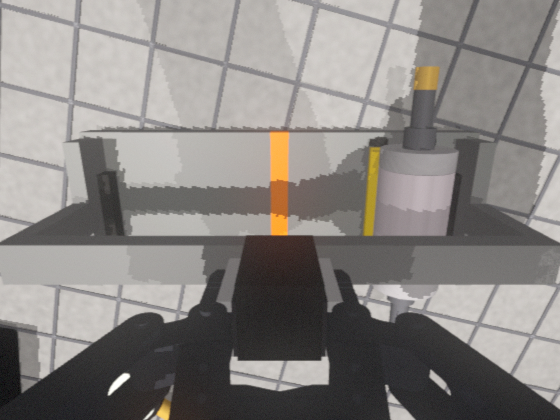

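```bash
cat > m.py <<'E'
from h import *
import json,os
from bench import grab_frame
C=calibration("wrist"); Mt=np.array(C["mount"])
def ray(u,v,z):
    d=Mt[:3,:3]@[(u-C["cx"])/C["fx"],(v-C["cy"])/C["fy"],1]; return (Mt[:3,3]+d*(z-Mt[2,3])/d[2])[:2]
def feats(im):
    hsv=cv2.cvtColor(im,cv2.COLOR_BGR2HSV).astype(int); H,Sa,V=hsv[...,0],hsv[...,1],hsv[...,2]
    tip=((H>=15)&(H<=24)&(Sa>110)&(V>90)).astype(np.uint8); tip[112:]=0; tip[:45]=0
    n,l,st,cc=cv2.connectedComponentsWithStats(tip)
    tips=[(cc[i],int(st[i,4]),int(st[i,0]),int(st[i,2])) for i in range(1,n) if st[i,4]>150]
    s=((H>=5)&(H<=18)&(Sa>150)&(V>100)); s[:136]=0; s[180:]=0; s[:,:255]=0; s[:,305:]=0
    r,c=np.nonzero(s); 
    ye=((H>=24)&(H<=32)&(Sa>150)&(V>80)); ye[:145]=0; ye[190:]=0; ye[:,:85]=0; ye[:,480:]=0
    yc=np.nonzero(ye.sum(0)>8)[0]
    return tips,(c.mean(),r.mean(),len(c)) if len(c)>200 else None,yc
def slope(o): return np.arcsin(-R.from_rotvec(o["orientation"]).as_matrix()[2,1])
E
python3 - <<'E'
from m import *
im=cv2.imread("pics/w3.png"); t,s,yc=feats(im); print(t,s,yc)
print(cv2.cvtColor(im,cv2.COLOR_BGR2HSV)[[70,80,160,160],[420,430,372,279]])
for a in t: print(ray(*a[0],.090))
print("stripe",ray(s[0],s[1],.123),[ray(u,170,.1) for u in (yc.min(),yc.max())],slope(telemetry.get_obs()))
E
```

```text
[(array([426.02099237,  78.00572519]), 524, 414, 25)] (np.float64(278.8362892223738), np.float64(157.41473396998634), 733) [368 369 370 371 372 373 374 375 376 377]
[[ 19 134 162]
 [ 20 145 188]
 [ 25 196 193]
 [ 18 181 255]]
[0.08507108 0.08332774]
stripe [0.03486385 0.0008303 ] [array([0.03071166, 0.05718222]), array([0.03071116, 0.06287303])] -0.0008152934995233122
```

Request:
{"fn": "apply_moves", "kwargs": {"moves": [[0,0,0,0,0,-0.004,-1],[0,0,0,0,0,-0.01,-1],[0,0,0,0,0,-0.015,-1],[0,0,0,0,0,-0.02,-1],[0,0,0,0,0,-0.02,-1],[0,0,0,0,0,-0.016,-1],[0,0,0,0,0,-0.01,-1],[0,0,0,0,0,-0.005,-1]], "grip_force": 110}}

```text
clock: 4.5
tcp_pos: [0.5337, 0.2329, 0.2392]
orientation: [-0.384, 3.117, 0.0]
contact_force: [0.6, 0.3, -7.6]
grip_width: 0.0287
gripper_force: 109.7
```

```bash
python3 - <<'E'
from m import *
print("axle pts",ray(420,138,.09),ray(400,305,.09), "stop inner L/R at floor?",ray(123,230,.12),ray(452,230,.08))
for i in range(2):
    o=telemetry.get_obs(); im=grab_frame("wrist"); t,s,yc=feats(im)
    print(o["clock"],slope(o),t,s,ray(*t[0][0],.09),ray(s[0],s[1],.123),yc.min(),yc.max(),o["tcp_pos"],o["moment"])
cv2.imwrite("pics/w4.png",im)
E
```

```text
axle pts [0.05183618 0.08384482] [-0.06063451  0.08338533] stop inner L/R at floor? [-0.0174461  -0.11209622] [-0.00217513  0.10584369]
4.5 6.635692565284252e-06 [(array([40.81234964, 77.60625501]), 1247, 32, 19), (array([440.23863636,  77.9905303 ]), 528, 428, 26)] (np.float64(278.5119887165021), np.float64(157.3540197461213), 709) [ 0.08524728 -0.13244025] [0.03490629 0.0006065 ] 380 390 [0.53367014 0.23293097 0.23916702] [-0.36765238 -0.07499762  0.04921117]
4.55 -0.0001537679942348584 [(array([40.75302663, 77.56820016]), 1239, 32, 19), (array([440.20952381,  78.02285714]), 525, 428, 26)] (np.float64(278.54802259887003), np.float64(157.3870056497175), 708) [ 0.08526734 -0.13246948] [0.03488345 0.00063134] 380 390 [0.53377273 0.23306043 0.23932503] [-0.21168948 -0.28703844 -0.01548   ]
```

```bash
cat >> m.py <<'E'
S0,YS0,ZS,ZT=-.0005,.00083,.123,.090
W2=9.81/4
def measure(n=3,use="tip"):
    D=[]
    for i in range(n):
        o=telemetry.get_obs(); im=grab_frame("wrist"); t,s,yc=feats(im)
        t=[a for a in t if 330<a[1]<800 and 14<a[3]<34]
        ys=ray(s[0],s[1],ZS)[1] if s else np.nan
        yt=[ray(*a[0],ZT)[1] for a in t]
        D.append((o["clock"],slope(o),ys,yt,(yc.min(),yc.max()) if len(yc) else None))
    cv2.imwrite("last.png",im)
    return D
def sim(y,v,s,steps,dt=1/240):
    "steps: list of (dur, dslope, dP) linear within step"
    P=0.;Y=y;V=v
    tr=[]
    for dur,ds,dP in steps:
        m=max(1,int(round(dur/dt))); h_=dur/m
        for i in range(m):
            sm=s+ds*(i+.5)/m; Pm=P+dP*(i+.5)/m
            a=9.81*sm+W2*(Y-Pm); Y+=V*h_+a*h_*h_/2; V+=a*h_
        s+=ds;P+=dP; tr.append(Y-P)
    return Y-P,V,s,tr
def plan(y,v,s,carry=None,H=1,lag=.02,hold=.15,yref=0.):
    nr=8*H; c=np.zeros(nr) if carry is None else np.r_[carry,np.zeros(nr-8)]
    def steps(u,c):
        L=[(lag,0,0)]
        for k in range(nr):
            L.append((1/12,u[k],c[k]))
            if k%8==7 and k<nr-1: L.append((hold,0,0))
        return L
    def end(u,cc,y,v,s): r=sim(y,v,s,steps(u,cc)); return np.array(r[:3])
    b=end(np.zeros(nr),c,y,v,s); z=np.zeros(nr)
    A=np.array([end(e,z,0,0,0) for e in np.eye(nr)]).T
    u=np.linalg.pinv(A)@(np.array([yref,0,-yref/4])-b)
    q=np.round(u/np.radians(6),2); 
    u=q*np.radians(6); r=sim(y,v,s,steps(u,c)[:9])
    return q[:8],r
def mps(D,prior=None):
    "state now from the frames, tip based"
    S=[];
    for t,sl,ys,yt,yc in D:
        d=-(ys-YS0)/ZS; S.append((t,sl-S0,d,[round(a-YS0+ZT*d,5) for a in yt]))
    return S
def go(carry=None,H=1,bias=0.,n=3,yexp=None,yref=0.):
    S=mps(measure(n)); t=np.array([a[0] for a in S]); s=np.mean([a[1]+a[2] for a in S])+bias
    y=np.array([min(a[3],key=lambda q:abs(q-(0 if yexp is None else yexp))) if a[3] else np.nan for a in S])
    print("y",y.round(4),"tool",np.round([a[1] for a in S],4),"yield",np.round([a[2] for a in S],4))
    ok=~np.isnan(y); tt=t-t[0]; a=9.81*s+W2*np.nanmean(y)
    v0,y0=np.polyfit(tt[ok],(y-a*tt**2/2)[ok],1)
    T_=n*.05; yn=y0+v0*T_+a*T_*T_/2; vn=v0+a*T_
    f="st.json"
    if os.path.exists(f):
        p=json.load(open(f)); py,pv,_,_=sim(p["y"],p["v"],p["s"],[(.02,0,0)]); print("pred",np.round([p["y"],p["v"],p["s"]],4),"est0",np.round([y0,v0,s],4))
    q,r=plan(yn,vn,s,carry,H,yref=yref)
    json.dump(dict(y=r[0],v=r[1],s=r[2]),open(f,"w"))
    print("t",telemetry.get_obs()["clock"],"now",np.round([yn,vn,s],4),"PLAN",q,"shy",np.round(.011*q+(0 if carry is None else carry),4),"traj",np.round(r[3],3))
E
python3 - <<'E'
from m import *
print(mps(measure(1)))
q,r=plan(.0905,0,.002,H=2);print(q,np.round(.011*q,4),np.round(r[:3],4),np.round(r[3],3))
json.dump(dict(y=r[0],v=r[1],s=r[2]),open("st.json","w"))
E
```

```text
[(4.6, np.float64(0.0005709940396910419), np.float64(0.0017500731799707122), [np.float64(0.0906)])]
[-0.26 -0.17 -0.09 -0.02  0.03  0.07  0.1   0.13] [-0.0029 -0.0019 -0.001  -0.0002  0.0003  0.0008  0.0011  0.0014] [ 0.0616 -0.1128 -0.02  ] [0.091 0.091 0.092 0.092 0.09  0.085 0.079 0.071 0.062]
```

Request:
{"fn": "apply_moves", "kwargs": {"moves": [[-0.26,0,0,0,-0.0029,0,-1],[-0.17,0,0,0,-0.0019,0,-1],[-0.09,0,0,0,-0.001,0,-1],[-0.02,0,0,0,-0.0002,0,-1],[0.03,0,0,0,0.0003,0,-1],[0.07,0,0,0,0.0008,0,-1],[0.1,0,0,0,0.0011,0,-1],[0.13,0,0,0,0.0014,0,-1]]}}

```text
clock: 5.32
tcp_pos: [0.5341, 0.2312, 0.2381]
orientation: [0.384, -3.115, -0.033]
contact_force: [0.1, -0.0, -6.9]
grip_width: 0.0287
gripper_force: 109.8
```

```bash
python3 -c "
from m import *
go(yexp=.06)"
```

```text
y [nan nan nan] tool [-0.0205 -0.0203 -0.0215] yield [-0.0016  0.0044     nan]m.py:66: RuntimeWarning: Mean of empty slice
  ok=~np.isnan(y); tt=t-t[0]; a=9.81*s+W2*np.nanmean(y)
Traceback (most recent call last):
  File "m.py", line 67, in go
    v0,y0=np.polyfit(tt[ok],(y-a*tt**2/2)[ok],1)
          ~~~~~~~~~~^^^^^^^^^^^^^^^^^^^^^^^^^^^^
TypeError: expected non-empty vector for x
```

```bash
cp last.png pics/w5.png; python3 -c "
from m import *
print(feats(cv2.imread('last.png')))"
```

```text
([(array([32., 78.]), 1273, 23, 19), (array([305.72781065,  78.20710059]), 169, 302, 8), (array([318.30150754,  78.10552764]), 199, 314, 10)], None, array([271, 272, 273]))
```

View pics/w5.png

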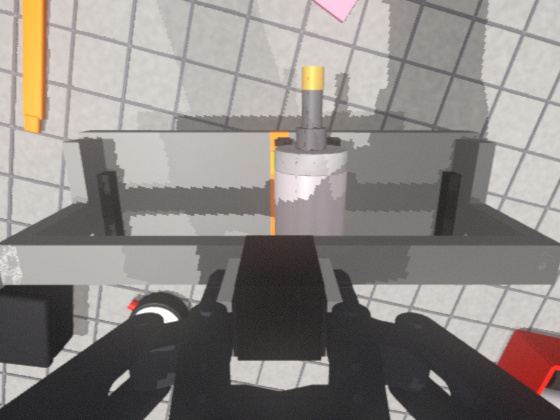

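The tip is now at about (312,78), so y is about 18 mm; bright highlights broke my hue window. I'll fix the detector and infer the speed from the model, which costs no robot time.

```bash
python3 - <<'E'
s=open("m.py").read()
s=s.replace("tip=((H>=15)&(H<=24)&(Sa>110)&(V>90)).astype(np.uint8)","tip=cv2.morphologyEx(((H>=14)&(H<=31)&(Sa>95)&(V>80)).astype(np.uint8),cv2.MORPH_CLOSE,np.ones((7,9)))")
open("m.py","w").write(s)
E
python3 - <<'E'
from m import *
t,s,yc=feats(cv2.imread("last.png")); print(t,[ray(*a[0],ZT)[1]-YS0 for a in t])
t,s,yc=feats(cv2.imread("pics/w4.png")); print(t)
u=np.radians(6)*np.array([-.26,-.17,-.09,-.02,.03,.07,.1,.13])
def f(b,lag=.02):
    s0=.002+b;y=.0905;v=0;tr=[];dt=1/240
    T=np.arange(0,.87,dt)
    for t in T:
        s=s0+np.interp(t-lag,np.arange(9)/12,np.r_[0,np.cumsum(u)])
        a=9.81*s+W2*y; v+=a*dt; y+=v*dt
        if y>.0905: y,v=.0905,0
        tr.append((y,v))
    tr=np.array(tr); i=int((.72+.05)/dt)  # 4.65->5.42
    return tr[int(.667/dt)],tr[i],tr[int(.82/dt)],s
for b in(0,-.005,-.01,-.015,-.02,-.025,-.03): print(b,*[np.round(x,4) for x in f(b)])
E
```

```text
[(array([32.28985507, 77.57971014]), 1311, 23, 20), (array([312.3253012 ,  77.81927711]), 498, 302, 22)] [np.float64(-0.1380176144608879), np.float64(0.0187582086393428)]
[(array([41., 78.]), 1273, 32, 19), (array([440.27962963,  77.98148148]), 540, 428, 26)]
0 [ 0.0529 -0.1334] [ 0.0391 -0.1419] [ 0.0319 -0.1473] -0.02
-0.005 [ 0.044 -0.166] [ 0.0266 -0.182 ] [ 0.0172 -0.1915] -0.025
-0.01 [ 0.0345 -0.1997] [ 0.0134 -0.2233] [ 0.0018 -0.237 ] -0.03
-0.015 [ 0.0246 -0.2345] [-0.0005 -0.2659] [-0.0143 -0.2839] -0.035
-0.02 [ 0.014  -0.2704] [-0.015  -0.3098] [-0.0311 -0.3321] -0.04
-0.025 [ 0.0029 -0.3076] [-0.0303 -0.3551] [-0.0487 -0.3819] -0.045
-0.03 [-0.0093 -0.3469] [-0.0468 -0.4028] [-0.0678 -0.4342] -0.05
```

```bash
python3 - <<'E'
from m import *
for H in(1,2):
    q,r=plan(.008,-.218,-.028,H=H); print(q,np.round(.011*q,4),np.round(r[:3],4),np.round(r[3],3))
json.dump(dict(y=r[0],v=r[1],s=r[2]),open("st.json","w"))
E
```

```text
[ 1.33  0.4  -0.24 -0.61 -0.7  -0.52 -0.07  0.67] [ 0.0146  0.0044 -0.0026 -0.0067 -0.0077 -0.0057 -0.0008  0.0074] [-0.0004 -0.0023 -0.0008] [ 0.004 -0.014 -0.026 -0.029 -0.023 -0.014 -0.006 -0.001 -0.   ]
[ 0.46  0.31  0.19  0.08 -0.01 -0.08 -0.13 -0.17] [ 0.0051  0.0034  0.0021  0.0009 -0.0001 -0.0009 -0.0014 -0.0019] [-0.0645  0.0575  0.0401] [ 0.004 -0.015 -0.034 -0.049 -0.06  -0.067 -0.069 -0.068 -0.064]
```

```bash
python3 - <<'E'
from m import *
for q in([.8,.3,0,-.2,-.25,-.2,-.15,-.05],[.9,.3,-.1,-.3,-.3,-.2,-.05,0],[.8,.3,.1,-.3,-.4,-.2,-.1,.05]):
  for st in((.008,-.218,-.028),(.006,-.23,-.032)):
    u=np.radians(6)*np.array(q); r=sim(*st,[(.02,0,0)]+[(1/12,a,0) for a in u]); print(q,np.round(r[:3],4),np.round(r[3],3))
q=[.8,.3,0,-.2,-.25,-.2,-.15,-.05]
r=sim(.008,-.218,-.028,[(.02,0,0)]+[(1/12,a*np.radians(6),0) for a in q]);json.dump(dict(y=r[0],v=r[1],s=r[2]),open("st.json","w"))
E
```

```text
[0.8, 0.3, 0, -0.2, -0.25, -0.2, -0.15, -0.05] [-0.048  -0.0036 -0.0018] [ 0.004 -0.015 -0.031 -0.041 -0.047 -0.049 -0.049 -0.048 -0.048]
[0.8, 0.3, 0, -0.2, -0.25, -0.2, -0.15, -0.05] [-0.0714 -0.0596 -0.0058] [ 0.001 -0.019 -0.036 -0.048 -0.056 -0.061 -0.064 -0.067 -0.071]
[0.9, 0.3, -0.1, -0.3, -0.3, -0.2, -0.05, 0] [-0.0464 -0.0211 -0.0018] [ 0.004 -0.015 -0.03  -0.039 -0.043 -0.044 -0.045 -0.045 -0.046]
[0.9, 0.3, -0.1, -0.3, -0.3, -0.2, -0.05, 0] [-0.0697 -0.0771 -0.0058] [ 0.001 -0.018 -0.035 -0.046 -0.053 -0.056 -0.06  -0.064 -0.07 ]
[0.8, 0.3, 0.1, -0.3, -0.4, -0.2, -0.1, 0.05] [-0.0504 -0.0289 -0.0018] [ 0.004 -0.015 -0.031 -0.041 -0.046 -0.047 -0.048 -0.049 -0.05 ]
[0.8, 0.3, 0.1, -0.3, -0.4, -0.2, -0.1, 0.05] [-0.0737 -0.0849 -0.0058] [ 0.001 -0.019 -0.036 -0.048 -0.055 -0.06  -0.063 -0.068 -0.074]
```

Request:
{"fn": "apply_moves", "kwargs": {"moves": [[0.8,0,0,0,0.0088,0,-1],[0.3,0,0,0,0.0033,0,-1],[0.1,0,0,0,0.0011,0,-1],[-0.15,0,0,0,-0.0017,0,-1],[-0.2,0,0,0,-0.0022,0,-1],[-0.15,0,0,0,-0.0017,0,-1],[-0.1,0,0,0,-0.0011,0,-1],[-0.05,0,0,0,-0.0006,0,-1]]}}

```text
clock: 6.13
tcp_pos: [0.5335, 0.2343, 0.2387]
orientation: [-0.378, 3.114, -0.054]
contact_force: [0.0, -0.8, -8.0]
grip_width: 0.029
gripper_force: 110.7
```

```bash
python3 - <<'E'
from m import *
json.dump(dict(zip("yvs",map(float,sim(.008,-.218,-.028,[(.02,0,0)]+[(1/12,a*np.radians(6),0) for a in [.8,.3,.1,-.15,-.2,-.15,-.1,-.05]])[:3]))),open("st.json","w"))
go(yexp=-.03,H=1)
D=cv2.imread("last.png")
t,s,yc=feats(D);print(t,s,yc)
E
```

```text
y [0.0401 0.0523 0.0652] tool [0.0354 0.0356 0.036 ] yield [0.0007 0.0008 0.001 ]
pred [-0.0292  0.1009  0.0296] est0 [0.0402 0.2271 0.0365]
t 6.2833 now [0.0797 0.3002 0.0365] PLAN [-3.1  -0.76  0.82  1.68  1.82  1.26 -0.02 -2.04] shy [-0.0341 -0.0084  0.009   0.0185  0.02    0.0139 -0.0002 -0.0224] traj [0.086 0.11  0.119 0.108 0.079 0.045 0.017 0.003 0.001]
[(array([52.4575, 77.8475]), 1200, 44, 18), (array([395.03898635,  78.0545809 ]), 513, 383, 24)] (np.float64(278.67732962447843), np.float64(157.3518776077886), 719) [343 344 345 346 347 348 349 350]
```

Request:
{"fn": "apply_moves", "kwargs": {"moves": [[-0.05,0,0,0,-0.0005,0,-1],[-0.05,0,0,0,-0.0005,0,-1],[-0.05,0,0,0,-0.0005,0,-1],[-0.05,0,0,0,-0.0005,0,-1],[0,0,0,0,0,0,-1],[0,0,0,0,0,0,-1],[0,0,0,0,0,0,-1],[0,0,0,0,0,0,-1]]}}

```text
clock: 6.95
tcp_pos: [0.5332, 0.2347, 0.2386]
orientation: [-0.384, 3.116, -0.023]
contact_force: [0.8, -0.2, -7.4]
grip_width: 0.0288
gripper_force: 112.5
```

```bash
python3 - <<'E'
from m import *
for a in mps(measure(3)): print(a)
E
```

```text
(6.95, np.float64(0.01516205820837864), np.float64(0.0019292988679022922), [np.float64(0.09067)])
(7.0, np.float64(0.015163181473710553), np.float64(0.0019292988679022922), [np.float64(0.09067)])
(7.05, np.float64(0.015145213538342533), np.float64(0.0018621462864894863), [np.float64(0.09067)])
```

```bash
python3 - <<'E'
from m import *
q=np.radians(6)*np.array([.8,.3,.1,-.15,-.2,-.15,-.1,-.05])
from scipy.optimize import brentq
for b in(-.01,-.005,0,.005,.01):
    # start 5.42 y=.0188; slope -.021+b
    f=lambda v:sim(.0188,v,-.0205+b,[(.07,0,0)]+[(1/12,a,0) for a in q])
    v=brentq(lambda v:f(v)[0]-.0402,-.5,.3); print("b",b,"v5.42",v,"end v",f(v)[1])
# trial 1 sensitivity: friction-free, effective gain
u=np.radians(6)*np.array([-.26,-.17,-.09,-.02,.03,.07,.1,.13])
for b in(-.01,-.005,0,.005):
  for y0 in(.0905,):
    s0=.002+b;y=y0;v=0
    for t in np.arange(0,.77,1/240):
        a=9.81*(s0+np.interp(t-.0,np.arange(9)/12,np.r_[0,np.cumsum(u)]))+W2*y; v+=a/240;y+=v/240
        if y>y0:y,v=y0,0
    print("t1",b,y,v)
E
```

```text
b -0.01 v5.42 -0.12189630894249859 end v 0.22504256936302458
b -0.005 v5.42 -0.1382040973610597 end v 0.24133083146455475
b 0 v5.42 -0.15451188577962116 end v 0.2576190935660842
b 0.005 v5.42 -0.1708196741981825 end v 0.27390735566761415
b 0.01 v5.42 -0.187127462616744 end v 0.2901956177691437
t1 -0.01 0.008826282799234825 -0.22863666718669434
t1 -0.005 0.022876529896432327 -0.18565449446501395
t1 0 0.03628110516388803 -0.14392482102735865
t1 0.005 0.04901151158250169 -0.10351786201626967
```

Request:
{"fn": "apply_moves", "kwargs": {"moves": [[-0.2,0,0,0,-0.0022,0,-1],[-0.22,0,0,0,-0.0024,0,-1],[0,0,0,0,0,0,-1],[0,0,0,0,0,0,-1],[0,0,0,0,0,0,-1],[0,0,0,0,0,0,-1],[0,0,0,0,0,0,-1],[0,0,0,0,0,0,-1]]}}

```text
clock: 7.77
tcp_pos: [0.5342, 0.2306, 0.2386]
orientation: [0.384, -3.114, -0.046]
contact_force: [0.1, 0.3, -8.2]
grip_width: 0.0289
gripper_force: 112.6
```

```bash
python3 - <<'E'
from m import *
go(yexp=.08,H=2,bias=-.003)
E
```

```text
y [0.0499 0.0445 0.0387] tool [-0.0289 -0.0289 -0.0289] yield [-0.0025 -0.0031 -0.0035]
pred [0.0009 0.0038 0.0009] est0 [ 0.0498 -0.0998 -0.0349]
t 7.9167 now [ 0.0322 -0.1349 -0.0349] PLAN [ 0.3   0.21  0.14  0.07  0.02 -0.02 -0.06 -0.08] shy [ 0.0033  0.0023  0.0015  0.0008  0.0002 -0.0002 -0.0007 -0.0009] traj [ 0.029  0.017  0.005 -0.006 -0.015 -0.022 -0.026 -0.028 -0.028]
```

Request:
{"fn": "apply_moves", "kwargs": {"moves": [[0.3,0,0,0,0.0033,0,-1],[0.21,0,0,0,0.0023,0,-1],[0.14,0,0,0,0.0015,0,-1],[0.07,0,0,0,0.0008,0,-1],[0.02,0,0,0,0.0002,0,-1],[-0.02,0,0,0,-0.0002,0,-1],[-0.06,0,0,0,-0.0007,0,-1],[-0.08,0,0,0,-0.0009,0,-1]]}}

```text
clock: 8.58
tcp_pos: [0.5329, 0.2359, 0.2386]
orientation: [-0.383, 3.114, -0.048]
contact_force: [-0.5, 1.1, -7.1]
grip_width: 0.0286
gripper_force: 112.6
```

```bash
python3 - <<'E'
from m import *
go(yexp=-.02,H=2,bias=-.0)
p=plan(-.028,0,.025)
E
```

```text
y [nan nan nan] tool [0.0312 0.0311 0.0318] yield [nan nan nan]m.py:66: RuntimeWarning: Mean of empty slice
  ok=~np.isnan(y); tt=t-t[0]; a=9.81*s+W2*np.nanmean(y)
Traceback (most recent call last):
  File "m.py", line 67, in go
    v0,y0=np.polyfit(tt[ok],(y-a*tt**2/2)[ok],1)
          ~~~~~~~~~~^^^^^^^^^^^^^^^^^^^^^^^^^^^^
TypeError: expected non-empty vector for x
```

```bash
python3 - <<'E'
from m import *
for f in("pics/w3.png","pics/w4.png","pics/w5.png","last.png"):
    im=cv2.imread(f); t,s,yc=feats(im); print(f,[(a[0].round(1),a[1],a[3],round(ray(*a[0],ZT)[1]-YS0,4)) for a in t],s and np.round(s,2),yc)
    g=cv2.cvtColor(im,cv2.COLOR_BGR2GRAY)[185:228].astype(float).mean(0)
    # subpixel edges of the left buffer: light->dark (x~103) and dark->light (~122)
    for lo,hi in((92,112),(114,134),(430,448),(452,470)):
        d=np.abs(np.diff(g[lo:hi])); d[d<d.max()*.3]=0; print("  edge",round((d*(np.arange(lo,hi-1)+.5)).sum()/d.sum(),2),round(d.max(),1),end="")
    print()
E
```

```text
pics/w3.png [(array([426.,  78.]), 531, 25, np.float64(0.0825))] [278.84 157.41 733.  ] [368 369 370 371 372 373 374 375 376 377]
  edge 101.7 3.7  edge 123.09 8.6  edge 446.21 6.4  edge 453.71 12.9
pics/w4.png [(array([41., 78.]), 1273, 19, np.float64(-0.1332)), (array([440.3,  78. ]), 540, 26, np.float64(0.0905))] [278.55 157.39 708.  ] [380 381 382 383 384 385 386 387 388 389 390]
  edge 101.01 4.1  edge 122.12 9.2  edge 438.77 1.9  edge 463.18 11.1
pics/w5.png [(array([32.3, 77.6]), 1311, 20, np.float64(-0.1381)), (array([312.3,  77.8]), 498, 22, np.float64(0.0187))] None [271 272 273]
  edge 101.7 3.7  edge 122.23 10.0  edge 437.16 10.0  edge 456.39 4.7
last.png [(array([50.8, 77.5]), 1240, 19, np.float64(-0.1277)), (array([313.4,  77.9]), 498, 22, np.float64(0.0193))] None [272 273 274]
  edge 102.29 4.0  edge 123.54 8.3  edge 437.07 10.0  edge 456.75 4.8
```

```bash
cat > fit.py <<'E'
from m import *
from scipy.optimize import least_squares
u=np.radians(6)
runs=[(4.65,.0,[(4.65,[-.26,-.17,-.09,-.02,.03,.07,.1,.13]),(5.4667,[.8,.3,.1,-.15,-.2,-.15,-.1,-.05])],[(5.4167,.0188),(6.1333,.0401),(6.1833,.0523),(6.2333,.0652)]),
(7.1,.0151,[(7.1,[-.2,-.22,0,0,0,0,0,0]),(7.9167,[.3,.21,.14,.07,.02,-.02,-.06,-.08])],[(7.7667,.0499),(7.8167,.0445),(7.8667,.0387),(8.6833,.0193)])]
def run(p,r,full=False):
    g,b,k,c,lag,pv,w=p; t0,s0,calls,data=r
    T=[t0-1];P=[s0]
    for tc,q in calls:
        T.append(tc);P.append(P[-1])
        for i,a in enumerate(q): T.append(tc+(i+1)/12);P.append(P[-1]+a*u)
    T.append(99);P.append(P[-1])
    dt=1/480; y=.0906; v=0; out=[]; t=t0; tr=[]
    ts=np.arange(t0,data[-1][0]+.06,dt); ph=np.interp(ts-lag,T,P)
    pd=np.gradient(ph,dt); sm=ph
    acc=np.gradient(pd,dt)
    for i in range(len(ts)):
        a=9.81*(g*ph[i]+b)+w*y-k*v-c*np.tanh(v/.005)-pv*acc[i]
        v+=a*dt;y+=v*dt
        if y>.0906: y=.0906; v=min(v,0)
        tr.append((y,v,a))
    tr=np.array(tr)
    if full: return ts,tr,ph
    return np.interp([d[0] for d in data],ts,tr[:,0])-[d[1] for d in data]
if __name__=="__main__":
    for name,free in(("gb",[0,1]),("gbk",[0,1,2]),("gbkc",[0,1,2,3]),("gb pv",[0,1,5]),("gbk pv",[0,1,2,5]),("b lag pv",[1,4,5]),("gb lag pv k",[0,1,2,4,5])):
        p0=np.array([1,0,0,0,.02,0,W2]); sc=np.array([1,.01,1,.05,.03,.1,2])
        def f(x): p=p0.copy(); p[free]+=x*sc[free]; return np.concatenate([run(p,r) for r in runs])*1000
        best=min((least_squares(f,np.random.default_rng(i).normal(0,.3,len(free)),diff_step=1e-3) for i in range(4)),key=lambda s:s.cost)
        p=p0.copy();p[free]+=best.x*sc[free]; print(name,p.round(3),best.fun.round(1))
E
python3 fit.py
```

```text
gb [1.412 0.008 0.    0.    0.02  0.    2.452] [-9.4 -9.9 -3.6  3.7 28.5 31.2 33.9 71.3]
gbk [ 1.876 -0.046  8.665  0.     0.02   0.     2.452] [ -5.6   5.8  -3.5 -13.9  -0.3   0.3   1.2  14.1]
gbkc [ 1.197 -0.013  5.73  -0.346  0.02   0.     2.452] [-4.4  5.8  0.8 -5.   2.   1.9  2.  -0.9]
gb pv [-1.02   0.013  0.     0.     0.02   0.91   2.452] [ 39.1   7.4  -8.5 -26.5 -13.6  -7.    1.4  28.1]
gbk pv [ 2.484 -0.055 11.761  0.     0.02  -1.64   2.452] [ -0.5   1.   -3.6 -10.2  -3.5  -2.8  -1.8  16.2]
b lag pv [1.    0.025 0.    0.    0.015 0.382 2.452] [-21.5  -7.8  -0.9   6.8   7.3  10.9  15.2  71.1]
gb lag pv k [ 1.863 -0.045  5.542  0.     0.    -0.51   2.452] [-1.   6.3  0.8 -6.3  1.5  0.2 -1.1 -0.2]
```

```bash
cat > fit2.py <<'E'
from m import *
from scipy.optimize import least_squares
u=np.radians(6)
segs=[(5.4167,-.0205,[(5.4667,[.8,.3,.1,-.15,-.2,-.15,-.1,-.05])],[(5.4167,.0188),(6.1333,.0401),(6.1833,.0523),(6.2333,.0652)]),
(7.7667,-.0289,[(7.9167,[.3,.21,.14,.07,.02,-.02,-.06,-.08])],[(7.7667,.0499),(7.8167,.0445),(7.8667,.0387),(8.6833,.0193)])]
def traj(y,v,b,k,seg,lag,g=1,tend=None):
    t0,s0,calls,data=seg; T=[t0-1];P=[s0]
    for tc,q in calls:
        T.append(tc);P.append(P[-1])
        for i,a in enumerate(q): T.append(tc+(i+1)/12);P.append(P[-1]+a*u)
    T.append(999);P.append(P[-1]); ts=np.arange(t0,(tend or data[-1][0])+.01,1/480); o=[]
    for s in np.interp(ts-lag,T,P):
        o.append((y,v)); a=9.81*(g*s+b)+W2*y-k*v; v+=a/480; y+=v/480
    return ts,np.array(o)
if __name__=="__main__":
  for lag in(0,.02,.04):
   for k in(0,.3,1):
    for j,seg in enumerate(segs):
        f=lambda x:(np.interp([d[0] for d in seg[3]],*(lambda a:(a[0],a[1][:,0]))(traj(x[0],x[1],x[2],k,seg,lag)))-[d[1] for d in seg[3]])*1e3
        r=least_squares(f,[seg[3][0][1],-.1,0],x_scale=[.01,.1,.01],diff_step=1e-4); ts,o=traj(*r.x,k,seg,lag,tend=seg[3][-1][0]+.05)
        print(lag,k,j,r.x.round(4),r.fun.round(2),"end",o[-6].round(4))
E
python3 fit2.py
```

```text
0 0 0 [ 0.0188 -0.1397 -0.0074] [-0.    0.06 -0.12  0.05] end [0.0789 0.2943]
0 0 1 [ 0.0499 -0.1047  0.0026] [ 0.   -0.01  0.01 -0.  ] end [0.0264 0.1572]
0 0.3 0 [ 0.0188 -0.1582 -0.0034] [-0.    0.05 -0.09  0.04] end [0.0787 0.2904]
0 0.3 1 [ 4.990e-02 -1.051e-01  1.000e-04] [ 0.01 -0.02  0.01 -0.  ] end [0.0257 0.1418]
0 1 0 [ 0.0188 -0.2065  0.0067] [-0.    0.01 -0.02  0.01] end [0.0784 0.2822]
0 1 1 [ 0.0499 -0.1062 -0.0054] [ 0.02 -0.04  0.02 -0.  ] end [0.0244 0.1108]
0.02 0 0 [ 0.0188 -0.121  -0.0086] [-0.    0.06 -0.11  0.05] end [0.0788 0.2932]
0.02 0 1 [ 0.0499 -0.1059  0.0051] [ 0.01 -0.03  0.02 -0.  ] end [0.0268 0.1666]
0.02 0.3 0 [ 0.0188 -0.1391 -0.0046] [-0.    0.04 -0.08  0.04] end [0.0787 0.2893]
0.02 0.3 1 [ 0.0499 -0.1063  0.0026] [ 0.02 -0.04  0.02 -0.  ] end [0.0262 0.1509]
0.02 1 0 [ 0.0188 -0.1865  0.0054] [-0.    0.01 -0.01  0.01] end [0.0783 0.281 ]
0.02 1 1 [ 0.0499 -0.1074 -0.003 ] [ 0.03 -0.06  0.03 -0.  ] end [0.0248 0.119 ]
0.04 0 0 [ 0.0188 -0.103  -0.0097] [-0.    0.05 -0.1   0.05] end [0.0788 0.2923]
0.04 0 1 [ 0.0499 -0.1071  0.0075] [ 0.02 -0.05  0.03 -0.  ] end [0.0272 0.1756]
0.04 0.3 0 [ 0.0188 -0.1206 -0.0058] [-0.    0.04 -0.07  0.03] end [0.0786 0.2882]
0.04 0.3 1 [ 0.0499 -0.1075  0.005 ] [ 0.03 -0.06  0.03 -0.  ] end [0.0265 0.1595]
0.04 1 0 [ 0.0188 -0.1669  0.0041] [-0.  0. -0.  0.] end [0.0783 0.2799]
0.04 1 1 [ 0.0499 -0.1086 -0.0006] [ 0.03 -0.08  0.04 -0.  ] end [0.0251 0.1268]
```

```bash
python3 - <<'E'
s=open("m.py").read()
s=s.replace("a=9.81*sm+W2*(Y-Pm); Y+=","a=9.81*sm+W2*(Y-Pm)-KD*(V-dP/dur); Y+=").replace("W2=9.81/4","W2=9.81/4; KD=.4").replace("lag=.02","lag=.01")
s=s[:s.index("def mps")]+'''
def go(carry=None,H=1,bias=0.,n=3,yexp=0.,yref=0.,redo=None):
    D=measure(n) if redo is None else redo
    t=np.array([a[0] for a in D]); sl=np.array([a[1]-S0 for a in D]); s=sl.mean()+bias
    y=np.array([min([q-YS0 for q in a[3]]+[9],key=lambda q:abs(q-yexp)) for a in D])
    yd=[round(-(a[2]-YS0)/ZS,4) for a in D]
    print("y",y.round(5),"tool",sl.round(4),"yield",yd,"all",[np.round(a[3],3).tolist() for a in D])
    f="st.json"
    if os.path.exists(f): print("pred",np.round(list(json.load(open(f)).values()),4))
    tt=t-t[0]; v0=(y[-1]-y[0])/(tt[-1] or 1); y0=y.mean()
    for _ in range(3):
        a=9.81*s+W2*y0-KD*v0; v0,y0=np.polyfit(tt,y-a*tt**2/2,1)
    T_=n*.05; yn,vn=y0+v0*T_+a*T_*T_/2,v0+a*T_
    print("est0",np.round([y0,v0],4)); emit(yn,vn,s,carry,H,yref)
def emit(yn,vn,s,carry=None,H=1,yref=0.):
    q,r=plan(yn,vn,s,carry,H,yref=yref)
    json.dump(dict(y=r[0],v=r[1],s=r[2]),open("st.json","w"))
    print("now",np.round([yn,vn,s],4)); print("q  ",q.tolist()); print("shy",np.round(.011*q+(0 if carry is None else carry),4).tolist()); print("traj",np.round(r[3],3))
'''
open("m.py","w").write(s)
E
python3 - <<'E'
from m import *
emit(.0258,.14,.0315); emit(.0258,.14,.0315,H=2)
E
```

```text
now [0.0258 0.14   0.0315]
q   [-1.34, -0.4, 0.27, 0.65, 0.74, 0.54, 0.04, -0.79]
shy [-0.0147, -0.0044, 0.003, 0.0072, 0.0081, 0.0059, 0.0004, -0.0087]
traj [0.027 0.039 0.044 0.041 0.031 0.018 0.007 0.001 0.001]
now [0.0258 0.14   0.0315]
q   [-0.41, -0.28, -0.18, -0.09, -0.01, 0.05, 0.1, 0.14]
shy [-0.0045, -0.0031, -0.002, -0.001, -0.0001, 0.0006, 0.0011, 0.0015]
traj [0.027 0.04  0.052 0.062 0.069 0.072 0.072 0.068 0.063]
```

Request:
{"fn": "apply_moves", "kwargs": {"moves": [[-0.85,0,0,0,-0.0094,0,-1],[-0.35,0,0,0,-0.0038,0,-1],[0.05,0,0,0,0.0006,0,-1],[0.28,0,0,0,0.0031,0,-1],[0.36,0,0,0,0.004,0,-1],[0.3,0,0,0,0.0033,0,-1],[0.07,0,0,0,0.0008,0,-1],[-0.32,0,0,0,-0.0035,0,-1]]}}

```text
clock: 9.4
tcp_pos: [0.5324, 0.236, 0.2393]
orientation: [0.394, -3.114, -0.027]
contact_force: [-0.3, -0.3, -8.7]
grip_width: 0.0288
gripper_force: 112.9
```

```bash
python3 - <<'E'
from m import *
r=sim(.0258,.14,.0315,[(.01,0,0)]+[(1/12,a*np.radians(6),0) for a in [-.85,-.35,.05,.28,.36,.3,.07,-.32]])
json.dump(dict(y=r[0],v=r[1],s=r[2]),open("st.json","w"))
go(yexp=.03)
E
```

```text
y [0.04018 0.0446  0.04636] tool [-0.0171 -0.0182 -0.0155] yield [np.float64(-0.0009), np.float64(-0.0014), np.float64(-0.0002)] all [[0.041], [0.045], [0.047]]
pred [ 0.0357 -0.0249 -0.0167]
est0 [0.0406 0.0664]
now [ 0.0495  0.0525 -0.0169]
q   [-0.81, -0.14, 0.32, 0.56, 0.59, 0.39, -0.03, -0.71]
shy [-0.0089, -0.0015, 0.0035, 0.0062, 0.0065, 0.0043, -0.0003, -0.0078]
traj [0.05  0.053 0.051 0.043 0.03  0.016 0.006 0.001 0.   ]
```

```bash
python3 - <<'E'
s=open("m.py").read()
s=s.replace("u=np.linalg.pinv(A)@(","A[:,7::8]=0; u=np.linalg.pinv(A)@(")
open("m.py","w").write(s)
E
python3 -c "
from m import *
emit(.048,.03,-.0169);emit(.048,.03,-.0169,H=2)"
```

```text
now [ 0.048   0.03   -0.0169]
q   [-0.95, -0.02, 0.56, 0.77, 0.61, 0.07, -0.88, 0.0]
shy [-0.0104, -0.0002, 0.0062, 0.0085, 0.0067, 0.0008, -0.0097, 0.0]
traj [ 0.048  0.049  0.045  0.033  0.019  0.007  0.001 -0.    -0.   ]
now [ 0.048   0.03   -0.0169]
q   [-0.11, -0.06, -0.02, 0.02, 0.05, 0.07, 0.09, 0.0]
shy [-0.0012, -0.0007, -0.0002, 0.0002, 0.0006, 0.0008, 0.001, 0.0]
traj [0.048 0.05  0.051 0.051 0.049 0.046 0.041 0.036 0.031]
```

Request:
{"fn": "apply_moves", "kwargs": {"moves": [[-0.11,0,0,0,-0.0012,0,-1],[-0.06,0,0,0,-0.0007,0,-1],[-0.02,0,0,0,-0.0002,0,-1],[0.02,0,0,0,0.0002,0,-1],[0.05,0,0,0,0.0006,0,-1],[0.07,0,0,0,0.0008,0,-1],[0.09,0,0,0,0.001,0,-1],[0,0,0,0,0,0,-1]]}}

```text
clock: 10.22
tcp_pos: [0.5335, 0.2331, 0.2395]
orientation: [0.386, -3.116, -0.019]
contact_force: [-0.4, 0.8, -8.1]
grip_width: 0.0285
gripper_force: 113.0
```

```bash
python3 - <<'E'
from m import *
go(yexp=.03)
E
```

```text
y [ 0.00681  0.00176 -0.00329] tool [-0.0119 -0.0122 -0.0123] yield [nan, nan, nan] all [[0.008], [0.003], [-0.002]]
pred [ 0.031  -0.0637 -0.0127]
est0 [ 0.0068 -0.0979]
now [-0.0086 -0.1074 -0.0121]
q   [0.96, 0.16, -0.35, -0.58, -0.51, -0.13, 0.57, 0.0]
shy [0.0106, 0.0018, -0.0038, -0.0064, -0.0056, -0.0014, 0.0063, 0.0]
traj [-0.01  -0.018 -0.021 -0.018 -0.011 -0.004 -0.     0.001  0.001]
```

Request:
{"fn": "apply_moves", "kwargs": {"moves": [[0.96,0,0,0,0.0106,0,-1],[0.16,0,0,0,0.0018,0,-1],[-0.35,0,0,0,-0.0038,0,-1],[-0.58,0,0,0,-0.0064,0,-1],[-0.51,0,0,0,-0.0056,0,-1],[-0.13,0,0,0,-0.0014,0,-1],[0.57,0,0,0,0.0063,0,-1],[0,0,0,0,0,0,-1]]}}

```text
clock: 11.03
tcp_pos: [0.5329, 0.2356, 0.2407]
orientation: [-0.387, 3.117, 0.0]
contact_force: [-0.8, 2.6, -7.9]
grip_width: 0.0289
gripper_force: 113.2
```

```bash
python3 - <<'E'
from m import *
go(yexp=.0)
E
```

```text
y [-0.01063 -0.012   -0.01224] tool [ 0.0005 -0.0015 -0.0014] yield [nan, nan, nan] all [[-0.01], [-0.011], [-0.011]]
pred [0.0007 0.002  0.0004]
est0 [-0.0108 -0.0147]
now [-0.0134 -0.0189 -0.0008]
q   [0.39, 0.04, -0.18, -0.27, -0.22, -0.04, 0.3, 0.0]
shy [0.0043, 0.0004, -0.002, -0.003, -0.0024, -0.0004, 0.0033, 0.0]
traj [-0.014 -0.015 -0.014 -0.011 -0.006 -0.002  0.     0.001  0.002]
```

```bash
python3 -c "
from m import *
emit(-.0129,-.012,-.0014-.004)"
```

```text
now [-0.0129 -0.012  -0.0054]
q   [0.38, 0.05, -0.16, -0.25, -0.21, -0.03, 0.28, 0.0]
shy [0.0042, 0.0006, -0.0018, -0.0028, -0.0023, -0.0003, 0.0031, 0.0]
traj [-0.013 -0.014 -0.013 -0.01  -0.006 -0.002 -0.     0.     0.001]
```

Request:
{"fn": "apply_moves", "kwargs": {"moves": [[0.38,0,0,0,0.0042,0,-1],[0.05,0,0,0,0.0006,0,-1],[-0.16,0,0,0,-0.0018,0,-1],[-0.25,0,0,0,-0.0028,0,-1],[-0.21,0,0,0,-0.0023,0,-1],[-0.03,0,0,0,-0.0003,0,-1],[0.28,0,0,0,0.0031,0,-1],[0,0,0,0,0,0,-1]]}}

```text
clock: 11.85
tcp_pos: [0.5332, 0.2347, 0.2409]
orientation: [-0.385, 3.117, -0.009]
contact_force: [-0.1, 0.9, -7.8]
grip_width: 0.0287
gripper_force: 113.2
```

```bash
python3 - <<'E'
from m import *
go(yexp=.0,bias=-.004)
E
```

```text
y [0.00736 0.00899 0.01123] tool [0.0063 0.0054 0.0055] yield [nan, nan, nan] all [[0.008], [0.01], [0.012]]
pred [0.0005 0.0027 0.0009]
est0 [0.0073 0.0378]
now [0.0132 0.0407 0.0017]
q   [-0.53, -0.06, 0.23, 0.36, 0.3, 0.06, -0.38, 0.0]
shy [-0.0058, -0.0007, 0.0025, 0.004, 0.0033, 0.0007, -0.0042, 0.0]
traj [ 0.014  0.016  0.017  0.013  0.008  0.003  0.    -0.    -0.001]
```

```bash
python3 -c "
from m import *
emit(.0134,.044,.0040)"
```

```text
now [0.0134 0.044  0.004 ]
q   [-0.58, -0.07, 0.25, 0.38, 0.32, 0.07, -0.4, 0.0]
shy [-0.0064, -0.0008, 0.0028, 0.0042, 0.0035, 0.0008, -0.0044, 0.0]
traj [0.014 0.017 0.017 0.014 0.008 0.003 0.    0.    0.   ]
```

Request:
{"fn": "apply_moves", "kwargs": {"moves": [[-0.58,0,0,0,-0.0064,0,-1],[-0.07,0,0,0,-0.0008,0,-1],[0.25,0,0,0,0.0028,0,-1],[0.38,0,0,0,0.0042,0,-1],[0.32,0,0,0,0.0035,0,-1],[0.07,0,0,0,0.0008,0,-1],[-0.4,0,0,0,-0.0044,0,-1],[0,0,0,0,0,0,-1]]}}

```text
clock: 12.67
tcp_pos: [0.5341, 0.2318, 0.2413]
orientation: [-0.38, 3.118, -0.005]
contact_force: [0.1, -1.2, -7.5]
grip_width: 0.0284
gripper_force: 113.2
```

```bash
python3 - <<'E'
from m import *
go(yexp=.0,bias=-.0015)
E
```

```text
y [0.01083 0.01255 0.01363] tool [0.0035 0.005  0.0049] yield [nan, nan, nan] all [[0.012], [0.013], [0.014]]
pred [0.0002 0.0022 0.0009]
est0 [0.011  0.0257]
now [0.0153 0.0326 0.003 ]
q   [-0.53, -0.06, 0.24, 0.36, 0.3, 0.06, -0.39, 0.0]
shy [-0.0058, -0.0007, 0.0026, 0.004, 0.0033, 0.0007, -0.0043, 0.0]
traj [0.016 0.018 0.018 0.014 0.008 0.003 0.001 0.001 0.001]
```

```bash
cat > fit3.py <<'E'
from fit2 import *
F=[(7.7667,[.0499,.0445,.0387],-.0289),(9.4,[.04018,.0446,.04636],-.0168),(10.2167,[.00681,.00176,-.00329],-.0121),(11.0333,[-.01063,-.012,-.01224],-.0014),(11.85,[.00736,.00899,.01123],.0055),(12.6667,[.01083,.01255,.01363],.0049)]
Q=[None,[-.11,-.06,-.02,.02,.05,.07,.09,0],[.96,.16,-.35,-.58,-.51,-.13,.57,0],[.38,.05,-.16,-.25,-.21,-.03,.28,0],[-.58,-.07,.25,.38,.32,.07,-.4,0]]
sg=[]
for i in(1,2,3,4):
    d=[(F[i][0]+.05*j,F[i][1][j]) for j in range(3)]+[(F[i+1][0]+.05*j,F[i+1][1][j]) for j in range(3)]
    if i==1: d=d[1:]
    sg.append((d[0][0],F[i][2],[(F[i][0]+.15,Q[i])],d))
sg.append(segs[1]); sg.append(segs[0])
def res(x,free,full=False):
    p=dict(b=0.,k=.4,lag=.01,g=1.); p.update(zip(free,x[:len(free)]*np.array([dict(b=.01,k=1,lag=.05,g=1)[f] for f in free])))
    o=[];ends=[]
    for j,s in enumerate(sg):
        y0,v0=x[len(free)+2*j:len(free)+2*j+2]
        ts,tr=traj(y0,v0,p["b"],p["k"],s,p["lag"],p["g"],tend=s[3][-1][0]+.05); o.append((np.interp([d[0] for d in s[3]],ts,tr[:,0])-[d[1] for d in s[3]])*1e3); ends.append(tr[-6])
    return (p,o,ends) if full else np.concatenate(o)
if __name__=="__main__":
  for free in(["b"],["b","lag"],["b","g"],["b","k"],["b","lag","k"],["b","lag","g","k"]):
    x0=np.r_[[dict(b=0,k=.4,lag=.2,g=1)[f] for f in free],np.ravel([(s[3][0][1],(s[3][1][1]-s[3][0][1])/(.05 if s[3][1][0]-s[3][0][0]<.1 else 9)) for s in sg])]
    r=least_squares(res,x0,args=(free,),loss="soft_l1",diff_step=1e-4); p,o,e=res(r.x,free,True)
    print({k:round(v,4) for k,v in p.items()},round(r.cost,1),[a.round(1).tolist() for a in o],e[3].round(4))
E
python3 fit3.py
```

```text
{'b': np.float64(0.0003), 'k': 0.4, 'lag': 0.01, 'g': 1.0} 1.9 [[0.7, -0.9, 0.3, 0.1, -0.3], [0.6, -0.0, -0.7, -0.1, 0.4, -0.2], [-0.4, 0.4, 0.0, 0.3, 0.2, -0.5], [-0.4, 0.2, 0.3, 0.1, -0.3, 0.1], [-0.0, -0.0, 0.1, -0.0], [0.0, -0.4, -0.1, 0.5]] [0.0153 0.033 ]
{'b': np.float64(0.0003), 'k': 0.4, 'lag': np.float64(0.0109), 'g': 1.0} 1.9 [[0.7, -0.9, 0.3, 0.1, -0.3], [0.5, -0.0, -0.7, -0.1, 0.4, -0.2], [-0.4, 0.4, 0.0, 0.3, 0.2, -0.4], [-0.4, 0.2, 0.3, 0.1, -0.3, 0.1], [-0.0, -0.0, 0.1, -0.0], [0.0, -0.5, -0.1, 0.5]] [0.0153 0.033 ]
{'b': np.float64(0.0007), 'k': 0.4, 'lag': 0.01, 'g': np.float64(0.9427)} 1.5 [[0.9, -1.1, 0.0, 0.1, -0.1], [0.4, 0.0, -0.5, -0.2, 0.4, -0.1], [-0.5, 0.4, 0.1, 0.3, 0.2, -0.4], [-0.2, 0.2, 0.1, 0.1, -0.3, 0.2], [-0.1, -0.0, 0.1, -0.0], [-0.0, 0.0, -0.1, 0.0]] [0.0154 0.0338]
{'b': np.float64(0.0003), 'k': np.float64(0.4566), 'lag': 0.01, 'g': 1.0} 1.9 [[0.7, -0.9, 0.3, 0.1, -0.3], [0.6, -0.0, -0.8, -0.1, 0.4, -0.2], [-0.4, 0.4, 0.0, 0.3, 0.2, -0.5], [-0.4, 0.2, 0.3, 0.1, -0.3, 0.1], [0.1, -0.0, -0.0, 0.0], [0.0, -0.3, -0.1, 0.4]] [0.0153 0.0327]
{'b': np.float64(0.0005), 'k': np.float64(0.5549), 'lag': np.float64(0.0243), 'g': 1.0} 1.8 [[0.8, -1.0, 0.2, 0.1, -0.2], [0.5, -0.0, -0.7, -0.2, 0.4, -0.1], [-0.5, 0.4, 0.1, 0.4, 0.2, -0.5], [-0.3, 0.2, 0.2, 0.1, -0.3, 0.1], [-0.1, -0.0, 0.1, -0.0], [0.0, -0.3, -0.1, 0.3]] [0.0153 0.033 ]
{'b': np.float64(0.0008), 'k': np.float64(-0.1178), 'lag': np.float64(-0.033), 'g': np.float64(0.8605)} 1.3 [[0.8, -1.1, 0.2, 0.1, -0.2], [0.2, 0.1, -0.3, -0.1, 0.4, -0.3], [-0.3, 0.4, -0.1, -0.0, 0.1, -0.1], [-0.1, 0.1, 0.0, 0.0, -0.3, 0.2], [-0.1, -0.0, 0.1, -0.0], [-0.0, 0.1, -0.2, 0.1]] [0.0155 0.0364]
```

```bash
cat > c.py <<'E'
from m import *
from scipy.optimize import least_squares
LAG=.01; WT=np.array([.07,.16,.22,.22,.18,.1,.05,0])
def hist(L):
    "smooth over the last cycles; returns state at end of last frames"
    def path(x):
        y,v,b=x[0],x[1],x[2]*.001; o=[]
        for i,e in enumerate(L):
            s=e["s"]+b; n=len(e["y"])
            for j in range(n):
                o.append(y-e["y"][j]); y,v,_,_=sim(y,v,s,[(.05,0,0)])
            if i<len(L)-1:
                st=[(LAG,0,0)]+[(1/12,a*np.radians(6),c) for a,c in zip(e["q"],e["carry"])]
                st[-1]=(1/12-LAG,)+st[-1][1:]
                y,v,_,_=sim(y,v,s,st)
        return np.array(o),y,v,b
    r=least_squares(lambda x:np.r_[path(x)[0]/.0005,(x[2]-.4)/1.5],[L[0]["y"][0],0,.4],x_scale=[.01,.1,1],loss="soft_l1",diff_step=1e-4)
    o,y,v,b=path(r.x); return y,v,b,o
def cycle(carry=0.,yexp=0.,n=3,D=None,H=1,use=3,yref=0.,goal=None,target=None):
    lg=json.load(open("log.json"))
    if D is None:
        D=measure(n)
        ys=[min([q-YS0 for q in a[3]]+[9],key=lambda q:abs(q-yexp)) for a in D]
        lg.append(dict(y=ys,s=float(np.mean([a[1]-S0 for a in D[-2:]]))))
        print("y",np.round(ys,4),"ncand",[len(a[3]) for a in D],"s",round(lg[-1]["s"],4),"yc",[a[4] for a in D])
    y,v,b,o=hist(lg[-use:]); print("state",np.round([y,v,b],4),"res mm",(o*1e3).round(1))
    c=carry*WT; q,r=plan(y,v,lg[-1]["s"]+b,c,H,LAG,.15,yref)
    lg[-1].update(q=q.tolist(),carry=c.tolist()); json.dump(lg,open("log.json","w"))
    print("q  ",q.tolist()); print("shy",np.round(.011*q+c,4).tolist()); print("traj",np.round(r[3],3),"max tilt",np.abs(np.cumsum(q)*.1047+lg[-1]["s"]).max().round(3))
    o=telemetry.get_obs(); print("clock",o["clock"],o["tcp_pos"].round(4),goal and {k:np.round(w,4) for k,w in toTool(*goal).items() if k in("turn_deg","shift")})
E
python3 - <<'E'
from fit3 import F,Q
import json
L=[dict(y=F[i][1],s=F[i][2],q=Q[i],carry=[0]*8) for i in(2,3,4)]+[dict(y=F[5][1],s=F[5][2])]
json.dump(L,open("log.json","w"))
from c import *
cycle(D=1,goal=((.5013,-.2218,.24),-.075))
E
```

```text
state [0.0163 0.0452 0.0023] res mm [-0.1  0.4 -0.4  0.   0.2 -0.  -0.3 -0.3  0.6]
q   [-0.67, -0.09, 0.28, 0.43, 0.37, 0.07, -0.46, 0.0]
shy [-0.0074, -0.001, 0.0031, 0.0047, 0.0041, 0.0008, -0.0051, 0.0]
traj [0.017 0.02  0.02  0.016 0.01  0.004 0.001 0.    0.   ] max tilt 0.075
clock 12.8167 [0.5337 0.233  0.2413] {'turn_deg': np.float64(18.2383), 'shift': array([-0.0018, -0.456 ,  0.0013])}
```

Request:
{"fn": "apply_moves", "kwargs": {"moves": [[-0.67,0,0.1,0,-0.0074,0,-1],[-0.09,0,0.2,0,-0.001,0,-1],[0.28,0,0.25,0,0.0031,0,-1],[0.43,0,0.25,0,0.0047,0,-1],[0.37,0,0.25,0,0.0041,0,-1],[0.07,0,0.2,0,0.0008,0,-1],[-0.46,0,0.1,0,-0.0051,0,-1],[0,0,0,0,0,0,-1]]}}

```text
clock: 13.48
tcp_pos: [0.5341, 0.2316, 0.2419]
orientation: [0.158, -3.135, -0.004]
contact_force: [0.3, -2.1, -8.0]
grip_width: 0.0287
gripper_force: 113.2
```

```bash
python3 - <<'E'
from c import *
cycle(use=2,goal=((.5013,-.2218,.24),-.075))
L=json.load(open("log.json"))
for u in(1,3): print(u,np.round(hist(L[-u:])[:3],4))
E
```

```text
y [-0.0108 -0.012  -0.0143] ncand [1, 1, 1] s -0.0011 yc [None, None, None]
state [-0.0152 -0.0309 -0.0001] res mm [ 0.  -0.2  0.3 -0.2 -0.3  0.6]
q   [0.5, 0.05, -0.23, -0.35, -0.29, -0.05, 0.38, 0.0]
shy [0.0055, 0.0006, -0.0025, -0.0038, -0.0032, -0.0006, 0.0042, 0.0]
traj [-0.016 -0.018 -0.017 -0.013 -0.008 -0.003 -0.001 -0.    -0.001] max tilt 0.056
clock 13.6333 [0.5339 0.2328 0.242 ] {'turn_deg': np.float64(10.1773), 'shift': array([-0.0016, -0.4557,  0.002 ])}
1 [-0.016  -0.0377  0.0004]
3 [-0.0151 -0.0292  0.0003]
```

Request:
{"fn": "apply_moves", "kwargs": {"moves": [[0.5,0,0.1,0,0.0055,0,-1],[0.05,0,0.25,0,0.0006,0,-1],[-0.23,0,0.3,0,-0.0025,0,-1],[-0.35,0,0.35,0,-0.0038,0,-1],[-0.29,0,0.3,0,-0.0032,0,-1],[-0.05,0,0.25,0,-0.0006,0,-1],[0.38,0,0.15,0,0.0042,0,-1],[0,0,0,0,0,0,-1]]}}

```text
clock: 14.3
tcp_pos: [0.5336, 0.2344, 0.2425]
orientation: [-0.117, -3.138, -0.004]
contact_force: [0.2, 2.4, -7.4]
grip_width: 0.0286
gripper_force: 113.2
```

```bash
python3 - <<'E'
from c import *
cycle(carry=-.03,use=2,goal=((.5013,-.2218,.24),-.075))
L=json.load(open("log.json"))
for u in(1,3): print(u,np.round(hist(L[-u:])[:3],4))
E
```

```text
y [-0.0095 -0.0107 -0.0113] ncand [2, 2, 2] s -0.0032 yc [None, None, None]
state [-0.0126 -0.0243  0.    ] res mm [ 0.3 -0.4 -0.  -0.   0.3 -0.2]
q   [-0.07, 0.04, 0.1, 0.11, 0.07, -0.03, -0.2, 0.0]
shy [-0.0029, -0.0044, -0.0055, -0.0054, -0.0046, -0.0033, -0.0037, 0.0]
traj [-0.013 -0.013 -0.011 -0.009 -0.006 -0.003 -0.002 -0.001 -0.001] max tilt 0.023
clock 14.45 [0.5335 0.2335 0.2422] {'turn_deg': np.float64(0.1008), 'shift': array([-0.002 , -0.4565,  0.0022])}
1 [-0.0125 -0.0226  0.0004]
3 [-0.0132 -0.0308 -0.0015]
```

Request:
{"fn": "apply_moves", "kwargs": {"moves": [[-0.07,0,0,0,-0.0029,0,-1],[0.04,0,0,0,-0.0044,0,-1],[0.1,0,0,0,-0.0055,0,-1],[0.11,0,0,0,-0.0054,0,-1],[0.07,0,0,0,-0.0046,0,-1],[-0.03,0,0,0,-0.0033,0,-1],[-0.2,0,0,0,-0.0037,0,-1],[0,0,0,0,0,0,-1]]}}

```text
clock: 15.12
tcp_pos: [0.5316, 0.2018, 0.2425]
orientation: [-0.12, -3.138, -0.002]
contact_force: [0.6, -1.6, -7.3]
grip_width: 0.0288
gripper_force: 113.2
```

```bash
sed -i 's/a=9.81\*sm+W2/a=9.81*GG*sm+W2/; s/KD=.4$/KD=.4; GG=.93/' m.py; grep -c "GG" m.py; python3 - <<'E'
from c import *
cycle(carry=-.05,use=2,goal=((.5013,-.2218,.24),-.075))
L=json.load(open("log.json"))
for u in(1,3,4): print(u,np.round(hist(L[-u:])[:3],4))
E
```

```text
2
y [0.0054 0.0057 0.0054] ncand [2, 2, 2] s -0.0003 yc [None, None, None]
state [0.0061 0.0072 0.0004] res mm [-0.4  0.3  0.1 -0.2 -0.2  0.4]
q   [-1.07, -0.03, 0.61, 0.84, 0.65, 0.03, -1.05, 0.0]
shy [-0.0153, -0.0083, -0.0043, -0.0018, -0.0018, -0.0047, -0.014, 0.0]
traj [ 0.006  0.009  0.011  0.009  0.004  0.    -0.002 -0.001 -0.001] max tilt 0.115
clock 15.2667 [0.5315 0.2033 0.2425] {'turn_deg': np.float64(0.0177), 'shift': array([-0.0018, -0.4262,  0.0025])}
1 [0.0056 0.0013 0.0004]
3 [0.0064 0.0099 0.0011]
4 [ 0.0056  0.0032 -0.0001]
```

Request:
{"fn": "apply_moves", "kwargs": {"moves": [[-1.0,0,0,0,-0.0146,0,-1],[-0.1,0,0,0,-0.0091,0,-1],[0.61,0,0,0,-0.0043,0,-1],[0.84,0,0,0,-0.0018,0,-1],[0.65,0,0,0,-0.0018,0,-1],[0.03,0,0,0,-0.0047,0,-1],[-1.0,0,0,0,-0.0135,0,-1],[-0.05,0,0,0,-0.0005,0,-1]]}}

```text
clock: 15.93
tcp_pos: [0.5283, 0.1489, 0.2432]
orientation: [0.124, 3.139, 0.009]
contact_force: [0.4, -2.8, -7.6]
grip_width: 0.0289
gripper_force: 113.4
```

```bash
python3 - <<'E'
from c import *
L=json.load(open("log.json")); L[-1]["q"]=[-1,-.1,.61,.84,.65,.03,-1,-.05]; json.dump(L,open("log.json","w"))
cycle(carry=-.04,use=2,goal=((.5013,-.2218,.24),-.075))
L=json.load(open("log.json"))
for u in(1,3,4): print(u,np.round(hist(L[-u:])[:3],4))
E
```

```text
y [0.0043 0.0043 0.0027] ncand [2, 2, 2] s -0.0034 yc [None, None, None]
state [0.0044 0.0025 0.0002] res mm [-0.3 -0.1  0.6 -0.5 -0.2  1.5]
q   [-0.79, -0.0, 0.47, 0.64, 0.5, 0.02, -0.81, 0.0]
shy [-0.0115, -0.0064, -0.0036, -0.0018, -0.0017, -0.0038, -0.0109, 0.0]
traj [ 0.004  0.006  0.008  0.006  0.003  0.    -0.001 -0.    -0.   ] max tilt 0.086
clock 16.0833 [0.5278 0.1524 0.2431] {'turn_deg': np.float64(-0.076), 'shift': array([-0.0016, -0.3751,  0.0031])}
1 [ 0.0021 -0.0172  0.0004]
3 [0.0046 0.0045 0.0007]
4 [0.0049 0.0061 0.0009]
```

Request:
{"fn": "apply_moves", "kwargs": {"moves": [[-0.79,0,0,0,-0.0115,0,-1],[0,0,0,0,-0.0064,0,-1],[0.47,0,0,0,-0.0036,0,-1],[0.64,0,0,0,-0.0018,0,-1],[0.5,0,0,0,-0.0017,0,-1],[0.02,0,0,0,-0.0038,0,-1],[-0.81,0,0,0,-0.0109,0,-1],[0,0,0,0,0,0,-1]]}}

```text
clock: 16.75
tcp_pos: [0.525, 0.1102, 0.2434]
orientation: [-0.123, -3.139, -0.002]
contact_force: [0.1, -3.4, -7.6]
grip_width: 0.0289
gripper_force: 113.5
```

```bash
python3 - <<'E'
from c import *
cycle(carry=-.05,use=3,goal=((.5013,-.2218,.24),-.075))
L=json.load(open("log.json"))
for u in(1,2,4): print(u,np.round(hist(L[-u:])[:3],4))
E
```

```text
y [-0.0056 -0.0066 -0.0083] ncand [2, 2, 2] s 0.0015 yc [None, None, None]
state [-0.0082 -0.0146 -0.0009] res mm [-0.4 -0.   0.8 -0.4 -0.3  1.3 -0.5 -0.2  0.8]
q   [-0.63, 0.01, 0.4, 0.53, 0.4, -0.01, -0.7, 0.0]
shy [-0.0104, -0.0079, -0.0066, -0.0052, -0.0046, -0.0051, -0.0102, 0.0]
traj [-0.008 -0.007 -0.004 -0.003 -0.003 -0.002 -0.002 -0.    -0.   ] max tilt 0.076
clock 16.9 [0.5248 0.1135 0.2434] {'turn_deg': np.float64(-0.0366), 'shift': array([-0.0017, -0.3361,  0.0034])}
1 [-0.0095 -0.0261  0.0004]
2 [-0.0078 -0.0105  0.0001]
4 [-0.0074 -0.0091  0.    ]
```

Request:
{"fn": "apply_moves", "kwargs": {"moves": [[-0.63,0,0,0,-0.0104,0,-1],[0.01,0,0,0,-0.0079,0,-1],[0.4,0,0,0,-0.0066,0,-1],[0.53,0,0,0,-0.0052,0,-1],[0.4,0,0,0,-0.0046,0,-1],[-0.01,0,0,0,-0.0051,0,-1],[-0.7,0,0,0,-0.0102,0,-1],[0,0,0,0,0,0,-1]]}}

```text
clock: 17.57
tcp_pos: [0.5211, 0.0604, 0.2437]
orientation: [-0.124, -3.138, -0.0]
contact_force: [0.9, -1.5, -7.0]
grip_width: 0.0287
gripper_force: 113.4
```

```bash
python3 - <<'E'
from c import *
cycle(carry=-.05,use=3,goal=((.5013,-.2218,.24),-.075))
L=json.load(open("log.json"))
for u in(1,2,4): print(u,np.round(hist(L[-u:])[:3],4))
E
```

```text
y [0.008  0.0085 0.0082] ncand [2, 2, 2] s 0.0021 yc [None, (np.int64(255), np.int64(255)), (np.int64(255), np.int64(255))]
state [0.0104 0.0229 0.0004] res mm [-0.1 -0.3  1.1 -0.6 -0.1  1.2 -0.5 -0.2  1.1]
q   [-1.29, -0.06, 0.7, 0.98, 0.77, 0.06, -1.19, 0.0]
shy [-0.0177, -0.0087, -0.0033, -0.0002, -0.0005, -0.0043, -0.0156, 0.0]
traj [ 0.011  0.015  0.016  0.014  0.007  0.001 -0.002 -0.001 -0.001] max tilt 0.139
clock 17.7167 [0.5211 0.0638 0.2436] {'turn_deg': np.float64(-0.0333), 'shift': array([-0.0017, -0.2863,  0.0036])}
1 [0.0087 0.0069 0.0004]
2 [0.0104 0.023  0.0005]
4 [ 0.0099  0.0198 -0.0001]
```

Request:
{"fn": "apply_moves", "kwargs": {"moves": [[-1.0,0,0,0,-0.0145,0,-1],[-0.35,0,0,0,-0.0119,0,-1],[0.7,0,0,0,-0.0033,0,-1],[0.98,0,0,0,-0.0002,0,-1],[0.77,0,0,0,-0.0005,0,-1],[0,0,0,0,-0.0049,0,-1],[-1.0,0,0,0,-0.0135,0,-1],[-0.13,0,0,0,-0.0015,0,-1]]}}

```text
clock: 18.38
tcp_pos: [0.5175, 0.0109, 0.2444]
orientation: [0.121, 3.139, 0.01]
contact_force: [0.4, -4.0, -7.1]
grip_width: 0.0286
gripper_force: 113.4
```

```bash
python3 - <<'E'
from c import *
L=json.load(open("log.json")); L[-1]["q"]=[-1,-.35,.7,.98,.77,0,-1,-.13]; json.dump(L,open("log.json","w"))
cycle(carry=-.04,use=3,goal=((.5013,-.2218,.24),-.075))
L=json.load(open("log.json"))
for u in(1,2,4): print(u,np.round(hist(L[-u:])[:3],4))
E
```

```text
y [0.0107 0.0126 0.0127] ncand [2, 2, 2] s -0.0034 yc [(np.int64(259), np.int64(259)), (np.int64(262), np.int64(262)), (np.int64(262), np.int64(262))]
state [0.0142 0.0228 0.0001] res mm [-0.6  0.   1.3 -0.5 -0.2  1.   0.1 -0.7  0.4]
q   [-1.13, -0.04, 0.64, 0.88, 0.69, 0.05, -1.07, 0.0]
shy [-0.0152, -0.0068, -0.0018, 0.0009, 0.0004, -0.0034, -0.0138, 0.0]
traj [ 0.014  0.018  0.019  0.015  0.008  0.002 -0.001 -0.    -0.   ] max tilt 0.126
clock 18.5333 [0.5172 0.0131 0.244 ] {'turn_deg': np.float64(-0.1017), 'shift': array([-0.0017, -0.2354,  0.004 ])}
1 [0.0138 0.0193 0.0004]
2 [0.0145 0.0256 0.0009]
4 [0.0144 0.0238 0.0003]
```

Request:
{"fn": "apply_moves", "kwargs": {"moves": [[-1.0,0,0,0,-0.0138,0,-1],[-0.19,0,0,0,-0.0085,0,-1],[0.64,0,0,0,-0.0018,0,-1],[0.88,0,0,0,0.0009,0,-1],[0.69,0,0,0,0.0004,0,-1],[0.02,0,0,0,-0.0037,0,-1],[-1.0,0,0,0,-0.013,0,-1],[-0.04,0,0,0,-0.0005,0,-1]]}}

```text
clock: 19.2
tcp_pos: [0.5144, -0.0294, 0.245]
orientation: [0.122, 3.139, 0.011]
contact_force: [-0.1, -2.8, -6.6]
grip_width: 0.0287
gripper_force: 113.4
```

```bash
python3 - <<'E'
from c import *
L=json.load(open("log.json")); L[-1]["q"]=[-1,-.19,.64,.88,.69,0.02,-1,-.04]; json.dump(L,open("log.json","w"))
cycle(carry=-.03,use=3,goal=((.5013,-.2218,.24),-.075))
L=json.load(open("log.json"))
for u in(1,2,4): print(u,np.round(hist(L[-u:])[:3],4))
E
```

```text
y [9 9 9] ncand [0, 0, 0] s -0.0036 yc [None, None, None]
state [11.091  22.4414  1.5167] res mm [ 2.825e+02 -1.000e-01 -2.419e+02 -2.206e+02  6.000e-01  2.535e+02
 -9.383e+02 -2.000e-01  1.008e+03]
q   [-398.43, -42.33, 181.48, 272.32, 227.2, 40.68, -295.36, 0.0]
shy [-4.3848, -0.4704, 1.9897, 2.9889, 2.4938, 0.4445, -3.2505, 0.0]
traj [1.1317e+01 1.2894e+01 1.2512e+01 9.8120e+00 5.8690e+00 2.2900e+00
 3.2900e-01 1.0000e-03 1.0000e-03] max tilt 46.151
clock 19.35 [ 0.5142 -0.0264  0.2446] {'turn_deg': np.float64(-0.0772), 'shift': array([-0.0018, -0.1959,  0.0046])}
1 [9.0819e+00 2.1680e+00 3.0000e-04]
2 [1.05572e+01 1.64809e+01 6.00000e-04]
4 [10.529  16.3791  0.3754]
```

```bash
cp last.png pics/w6.png; python3 - <<'E'
from m import *
im=cv2.imread("last.png"); hsv=cv2.cvtColor(im,cv2.COLOR_BGR2HSV)
for r in(70,80,86): print(r,[(c,*hsv[r,c]) for c in range(225,345,6)])
E
```

```text
70 [(225, np.uint8(17), np.uint8(9), np.uint8(191)), (231, np.uint8(13), np.uint8(9), np.uint8(192)), (237, np.uint8(16), np.uint8(14), np.uint8(195)), (243, np.uint8(13), np.uint8(12), np.uint8(196)), (249, np.uint8(17), np.uint8(9), np.uint8(195)), (255, np.uint8(13), np.uint8(12), np.uint8(193)), (261, np.uint8(13), np.uint8(12), np.uint8(198)), (267, np.uint8(19), np.uint8(92), np.uint8(199)), (273, np.uint8(21), np.uint8(136), np.uint8(244)), (279, np.uint8(21), np.uint8(134), np.uint8(246)), (285, np.uint8(20), np.uint8(138), np.uint8(211)), (291, np.uint8(16), np.uint8(13), np.uint8(214)), (297, np.uint8(10), np.uint8(11), np.uint8(216)), (303, np.uint8(18), np.uint8(12), np.uint8(214)), (309, np.uint8(13), np.uint8(11), np.uint8(217)), (315, np.uint8(15), np.uint8(12), np.uint8(211)), (321, np.uint8(13), np.uint8(11), np.uint8(157)), (327, np.uint8(0), np.uint8(10), np.uint8(131)), (333, np.uint8(17), np.uint8(8), np.uint8(216)), (339, np.uint8(11), np.uint8(9), np.uint8(218))]
80 [(225, np.uint8(13), np.uint8(9), np.uint8(191)), (231, np.uint8(13), np.uint8(9), np.uint8(194)
[... 1206 characters left out ...]
(261, np.uint8(13), np.uint8(9), np.uint8(194)), (267, np.uint8(19), np.uint8(89), np.uint8(192)), (273, np.uint8(21), np.uint8(136), np.uint8(244)), (279, np.uint8(21), np.uint8(137), np.uint8(246)), (285, np.uint8(20), np.uint8(140), np.uint8(210)), (291, np.uint8(22), np.uint8(156), np.uint8(255)), (297, np.uint8(21), np.uint8(166), np.uint8(255)), (303, np.uint8(8), np.uint8(35), np.uint8(175)), (309, np.uint8(15), np.uint8(12), np.uint8(213)), (315, np.uint8(11), np.uint8(11), np.uint8(194)), (321, np.uint8(12), np.uint8(16), np.uint8(156)), (327, np.uint8(8), np.uint8(6), np.uint8(158)), (333, np.uint8(11), np.uint8(10), np.uint8(213)), (339, np.uint8(11), np.uint8(10), np.uint8(210))]
```

View pics/w6.png

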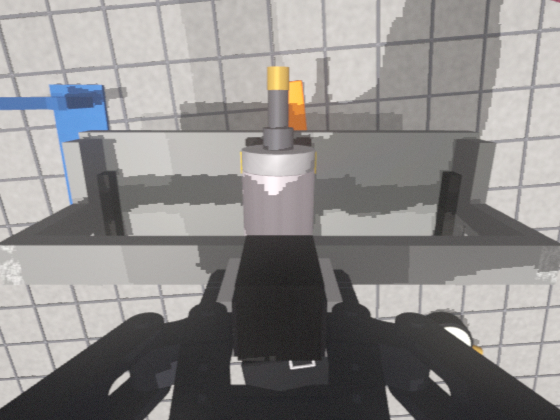

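```bash
sed -i 's/tip\[112:\]=0; tip\[:45\]=0/tip[78:]=0; tip[:60]=0/; s/st\[i,4\]>150\]/st[i,4]>100]/; s/330<a\[1\]<800/130<a[1]<500/' m.py
sed -i 's/o.append(y-e\["y"\]\[j\])/o.append((y-e["y"][j]) if abs(e["y"][j])<.2 else 0.)/' c.py
python3 - <<'E'
from c import *
t,s,yc=feats(cv2.imread("last.png")); t5=feats(cv2.imread("pics/w5.png"))[0]; t4=feats(cv2.imread("pics/w4.png"))[0]; print(t,t5,t4)
y=[ray(*a[0],ZT)[1]-YS0 for a in t if abs(a[0][0]-278)<8][0]; print(y,[ray(*a[0],ZT)[1]-YS0 for a in t5+t4])
L=json.load(open("log.json")); L[-1]=dict(y=[9,9,y],s=-.0036); json.dump(L,open("log.json","w"))
for u in(2,3,4): print(u,np.round(hist(L[-u:])[:3],4))
cycle(D=1,carry=-.045,use=3)
E
```

```text
[(array([277.93939394,  71.995671  ]), 231, 268, 21)] [(array([32.5, 68.5]), 360, 23, 20), (array([312.57377049,  71.94672131]), 244, 302, 22)] [(array([41. , 68.5]), 342, 32, 19), (array([441.11923077,  72.03846154]), 260, 429, 25)]
-0.00047735445525563976 [np.float64(-0.1369236758983143), np.float64(0.018841078537692648), np.float64(-0.1322008249324977), np.float64(0.09057482671463361)]
2 [-0.0009 -0.0083  0.0003]
3 [-0.0009 -0.0105 -0.0003]
4 [-0.0008 -0.0096 -0.0001]
state [-0.0009 -0.0105 -0.0003] res mm [-0.4 -0.   1.2  0.  -0.8  0.3  0.   0.   0. ]
q   [-0.67, 0.02, 0.43, 0.57, 0.43, -0.0, -0.75, 0.0]
shy [-0.0105, -0.007, -0.0052, -0.0036, -0.0034, -0.0045, -0.0105, 0.0]
traj [-0.001  0.     0.002  0.002  0.    -0.001 -0.001  0.    -0.   ] max tilt 0.078
clock 19.35 [ 0.5142 -0.0264  0.2446] None
```

Request:
{"fn": "apply_moves", "kwargs": {"moves": [[-0.67,0,0,0,-0.0105,0,-1],[0.02,0,0,0,-0.007,0,-1],[0.43,0,0,0,-0.0052,0,-1],[0.57,0,0,0,-0.0036,0,-1],[0.43,0,0,0,-0.0034,0,-1],[0,0,0,0,-0.0045,0,-1],[-0.75,0,0,0,-0.0105,0,-1],[0,0,0,0,0,0,-1]]}}

```text
clock: 20.02
tcp_pos: [0.5109, -0.0735, 0.2452]
orientation: [-0.123, -3.139, -0.002]
contact_force: [-0.2, -3.0, -7.7]
grip_width: 0.0284
gripper_force: 113.4
```

```bash
python3 - <<'E'
from c import *
cycle(carry=-.05,use=3,goal=((.5013,-.2218,.24),-.075))
L=json.load(open("log.json"))
for u in(1,2,4): print(u,np.round(hist(L[-u:])[:3],4))
E
```

```text
y [0.004  0.004  0.0034] ncand [1, 1, 1] s 0.0015 yc [None, None, None]
state [0.0047 0.0102 0.0004] res mm [ 0.2 -0.7  0.2  0.   0.   0.1 -0.5 -0.2  0.8]
q   [-1.08, -0.03, 0.6, 0.84, 0.65, 0.04, -1.04, 0.0]
shy [-0.0154, -0.0083, -0.0044, -0.0018, -0.0018, -0.0046, -0.0139, 0.0]
traj [ 0.005  0.008  0.01   0.008  0.004  0.    -0.002 -0.    -0.   ] max tilt 0.115
clock 20.1667 [ 0.511  -0.0705  0.2448] {'turn_deg': np.float64(-0.0388), 'shift': array([-0.0017, -0.1516,  0.0048])}
1 [ 0.0034 -0.0028  0.0004]
2 [ 0.0044  0.0058 -0.0008]
4 [ 0.0044  0.0077 -0.0001]
```

Request:
{"fn": "apply_moves", "kwargs": {"moves": [[-1.0,0,0,0,-0.0145,0,-1],[-0.12,0,0,0,-0.0093,0,-1],[0.6,0,0,0,-0.0044,0,-1],[0.84,0,0,0,-0.0018,0,-1],[0.65,0,0,0,-0.0018,0,-1],[0.04,0,0,0,-0.0046,0,-1],[-1.0,0,0,0,-0.0135,0,-1],[-0.03,0,0,0,-0.0003,0,-1]]}}

```text
clock: 20.83
tcp_pos: [0.5072, -0.124, 0.2459]
orientation: [0.122, 3.138, 0.008]
contact_force: [-1.0, -2.7, -7.1]
grip_width: 0.0286
gripper_force: 113.4
```

```bash
python3 - <<'E'
from c import *
L=json.load(open("log.json")); L[-1]["q"]=[-1,-.12,.6,.84,.65,.04,-1,-.03]; json.dump(L,open("log.json","w"))
cycle(carry=-.05,use=3,goal=((.5013,-.2218,.24),-.075))
L=json.load(open("log.json"))
for u in(1,2,4): print(u,np.round(hist(L[-u:])[:3],4))
E
```

```text
y [ 0.0009  0.0007 -0.001 ] ncand [1, 1, 1] s -0.0019 yc [None, None, None]
state [ 0.0003 -0.0025 -0.    ] res mm [ 0.   0.   0.  -0.4 -0.1  0.9 -0.5 -0.2  1.4]
q   [-0.86, -0.0, 0.52, 0.7, 0.54, 0.01, -0.9, 0.0]
shy [-0.013, -0.008, -0.0053, -0.0033, -0.0031, -0.0049, -0.0124, 0.0]
traj [ 0.     0.002  0.004  0.004  0.001 -0.001 -0.002 -0.    -0.   ] max tilt 0.093
clock 20.9833 [ 0.5072 -0.1207  0.2453] {'turn_deg': np.float64(-0.0775), 'shift': array([-0.0017, -0.1013,  0.0053])}
1 [-0.0018 -0.02    0.0004]
2 [ 0.0004 -0.0013  0.0003]
4 [ 0.0004 -0.0013  0.0002]
```

Request:
{"fn": "apply_moves", "kwargs": {"moves": [[-0.86,0,0,0,-0.013,0,-1],[0,0,0,0,-0.008,0,-1],[0.52,0,0,0,-0.0053,0,-1],[0.7,0,0,0,-0.0033,0,-1],[0.54,0,0,0,-0.0031,0,-1],[0.01,0,0,0,-0.0049,0,-1],[-0.9,0,0,0,-0.0124,0,-1],[0,0,0,0,0,0,-1]]}}

```text
clock: 21.65
tcp_pos: [0.5032, -0.1738, 0.2463]
orientation: [0.123, 3.139, 0.004]
contact_force: [-0.9, -3.9, -7.0]
grip_width: 0.029
gripper_force: 113.5
```

```bash
python3 - <<'E'
from c import *
cycle(carry=-.05,use=3,goal=((.5013,-.2218,.24),-.075))
L=json.load(open("log.json"))
for u in(1,2,4): print(u,np.round(hist(L[-u:])[:3],4))
E
```

```text
y [-0.0069 -0.0083 -0.0105] ncand [1, 1, 1] s 0.0004 yc [None, None, None]
state [-0.0104 -0.0213 -0.0013] res mm [-0.5  0.   1.2 -0.3 -0.3  1.1 -0.6 -0.1  1.1]
q   [-0.52, 0.03, 0.35, 0.46, 0.34, -0.02, -0.63, 0.0]
shy [-0.0092, -0.0077, -0.0072, -0.0059, -0.0053, -0.0052, -0.0094, 0.0]
traj [-0.011 -0.01  -0.007 -0.005 -0.004 -0.003 -0.002 -0.    -0.   ] max tilt 0.069
clock 21.8 [ 0.5034 -0.1702  0.2456] {'turn_deg': np.float64(-0.0588), 'shift': array([-0.0017, -0.0516,  0.0056])}
1 [-0.0121 -0.0362  0.0004]
2 [-0.01   -0.0164 -0.0001]
4 [-0.0098 -0.0171 -0.0006]
```

Request:
{"fn": "apply_moves", "kwargs": {"moves": [[-0.52,0,0,0,-0.0092,0,-1],[0.03,0,0,-0.0006,-0.0077,0,-1],[0.35,0,0,-0.0006,-0.0072,0,-1],[0.46,0,0,-0.0006,-0.0059,0,-1],[0.34,0,0,0,-0.0053,0,-1],[-0.02,0,0,0,-0.0052,0,-1],[-0.63,0,0,0,-0.0094,0,-1],[0,0,0,0,0,0,-1]]}}

```text
clock: 22.47
tcp_pos: [0.5012, -0.2227, 0.2463]
orientation: [-0.123, -3.139, 0.001]
contact_force: [-0.5, -2.0, -7.0]
grip_width: 0.0287
gripper_force: 113.4
```

```bash
python3 - <<'E'
from c import *
cycle(carry=-.0,use=3,goal=((.5013,-.2218,.24),-.075))
L=json.load(open("log.json"))
for u in(1,2,4): print(u,np.round(hist(L[-u:])[:3],4))
im=cv2.imread("last.png"); c=wcal(telemetry.get_obs())
for P in S: cv2.polylines(im,[cv2.convexHull(proj(place(P,(.5013,-.2218,-.075)),c).astype(np.int32))],True,(0,255,0),1)
cv2.imwrite("pics/w7.png",im)
E
```

```text
y [0.0059 0.0062 0.006 ] ncand [1, 1, 1] s 0.0028 yc [(np.int64(251), np.int64(251)), (np.int64(252), np.int64(252)), None]
state [ 0.0076  0.0169 -0.0003] res mm [-0.1 -0.3  0.9 -0.7 -0.1  1.3 -0.5 -0.2  0.8]
q   [-0.3, -0.04, 0.13, 0.2, 0.17, 0.03, -0.21, 0.0]
shy [-0.0033, -0.0004, 0.0014, 0.0022, 0.0019, 0.0003, -0.0023, 0.0]
traj [ 0.008  0.009  0.009  0.007  0.004  0.001 -0.    -0.    -0.001] max tilt 0.033
clock 22.6167 [ 0.5016 -0.2195  0.2457] {'turn_deg': np.float64(-0.0209), 'shift': array([ 0.0001, -0.0023,  0.0057])}
1 [0.0062 0.0045 0.0004]
2 [0.0078 0.0199 0.0005]
4 [ 0.0073  0.0146 -0.0008]
```

View pics/w7.png

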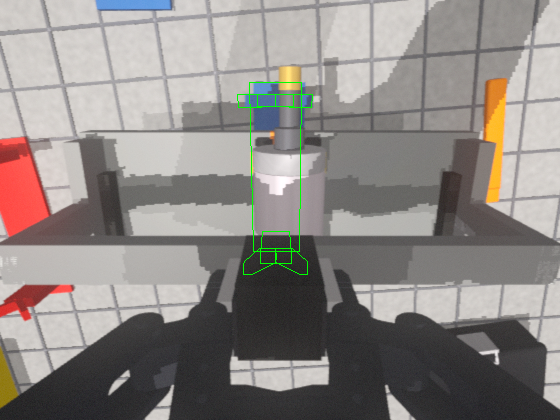

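Request:
{"fn": "apply_moves", "kwargs": {"moves": [[-0.3,0,0,0,-0.0033,0.005,-1],[-0.04,0,0,0,-0.0004,0.007,-1],[0.13,0,0,0,0.0014,0.008,-1],[0.2,0,0,0,0.0022,0.008,-1],[0.17,0,0,0,0.0019,0.008,-1],[0.03,0,0,0,0.0003,0.007,-1],[-0.21,0,0,0,-0.0023,0.005,-1],[0,0,0,0,0,0.002,-1]]}}

```text
clock: 23.28
tcp_pos: [0.5012, -0.2189, 0.1948]
orientation: [-0.116, -3.136, -0.003]
contact_force: [0.2, -1.5, -8.8]
grip_width: 0.0289
gripper_force: 113.5
```

```bash
python3 - <<'E'
from c import *
cycle(carry=-.0,use=3,goal=((.5013,-.2218,.1392),-.075))
L=json.load(open("log.json"))
for u in(1,2,4): print(u,np.round(hist(L[-u:])[:3],4))
E
```

```text
y [-0.0021 -0.0019 -0.0021] ncand [1, 1, 1] s -0.0005 yc [None, None, None]
state [-0.0025 -0.0052 -0.0005] res mm [-0.6  0.   1.5 -0.6 -0.3  0.7  0.3 -0.1 -0.1]
q   [0.1, 0.01, -0.04, -0.06, -0.05, -0.01, 0.07, 0.0]
shy [0.0011, 0.0001, -0.0004, -0.0007, -0.0006, -0.0001, 0.0008, 0.0]
traj [-0.003 -0.003 -0.003 -0.002 -0.001 -0.     0.     0.001  0.001] max tilt 0.011
clock 23.4333 [ 0.5017 -0.219   0.1958] {'turn_deg': np.float64(0.0362), 'shift': array([ 0.0002, -0.0028,  0.0566])}
1 [-0.0021 -0.0007  0.0004]
2 [-0.002   0.0009  0.0011]
4 [-0.0024 -0.0049 -0.0004]
```

Request:
{"fn": "apply_moves", "kwargs": {"moves": [[0.08,0,0,0,0.0009,0.006,-1],[0.01,0,0,0,0,0.007,-1],[-0.03,0,0,0,-0.0004,0.007,-1],[-0.05,0,0,0,-0.0006,0.007,-1],[-0.04,0,0,0,-0.0005,0.007,-1],[-0.01,0,0,0,0,0.006,-1],[0.05,0,0,0,0.0005,0.004,-1],[0,0,0,0,0,0.002,-1]]}}

```text
clock: 24.1
tcp_pos: [0.5017, -0.2192, 0.1495]
orientation: [-0.117, -3.138, -0.001]
contact_force: [-0.4, -0.2, -5.2]
grip_width: 0.0287
gripper_force: 113.8
```

Request:
{"fn": "apply_moves", "kwargs": {"moves": [[0,0,0,0,0,0.002,-1],[0,0,0,0,0,0.002,-1],[0,0,0,0,0,0.0015,-1],[0,0,0,0,0,0.0015,-1],[0,0,0,0,0,0.0015,-1],[0,0,0,0,0,0.0015,-1],[0,0,0,0,0,0,-1],[0,0,0,0,0,0,-1]]}}

```text
clock: 24.77
tcp_pos: [0.5016, -0.2192, 0.14]
orientation: [-0.117, -3.138, -0.001]
contact_force: [0.1, -0.5, -4.5]
grip_width: 0.0288
gripper_force: 113.8
```

```bash
python3 - <<'E'
from c import *
D=measure(1); print(D); o=telemetry.get_obs(); print(o["clock"],o["tcp_pos"],o["contact_force"],o["moment"],slope(o),toTool((.5013,-.2218,.1392),-.075)["tiltvec"])
E
```

```text
[(24.7667, np.float64(-0.0006270144702367291), nan, [np.float64(-0.0012337228932552454)], (np.int64(221), np.int64(235)))]
24.8167 [ 0.50170438 -0.21925867  0.14004592] [ 0.86992278  0.0884329  -4.74211093] [ 0.01398429  0.01018514 -0.07919201] -0.0005925387934392505 [-0.00059202  0.00131828 -0.00078803]
```

Request:
{"fn": "apply_moves", "kwargs": {"moves": [[0,0,0,0,0,0.0004,-1],[0,0,0,0,0,0.0004,-1],[0,0,0,0,0,0.0004,-1],[0,0,0,0,0,0.0004,-1],[0,0,0,0,0,0,-1],[0,0,0,0,0,0,-1],[0,0,0,0,0,0,-1],[0,0,0,0,0,0,-1]]}}

```text
clock: 25.48
tcp_pos: [0.5018, -0.2193, 0.1393]
orientation: [-0.117, -3.139, -0.001]
contact_force: [-2.6, 1.8, 5.4]
grip_width: 0.0287
gripper_force: 115.5
```

The force changed to +5.4 N, so the feet are on the deck. I'll open the gripper and go straight up.

Request:
{"fn": "apply_moves", "kwargs": {"moves": [[0,0,0,0,0,0,-0.3],[0,0,0,0,0,0,-0.1],[0,0,0,0,0,0,0.2],[0,0,0,0,0,0,0.6],[0,0,0,0,0,0,1],[0,0,0,0,0,0,1],[0,0,0,0,0,0,1],[0,0,0,0,0,0,1]]}}

```text
clock: 26.15
tcp_pos: [0.5017, -0.2193, 0.1384]
orientation: [-0.117, -3.138, -0.001]
contact_force: [-0.2, 0.2, -0.2]
grip_width: 0.0852
gripper_force: 0.0
```

Request:
{"fn": "apply_moves", "kwargs": {"moves": [[0,0,0,0,0,-0.005,1],[0,0,0,0,0,-0.01,1],[0,0,0,0,0,-0.02,1],[0,0,0,0,0,-0.025,1],[0,0,0,0,0,-0.025,1],[0,0,0,0,0,-0.025,1],[0,0,0,0,0,-0.02,1],[0,0,0,0,0,0,1]]}}

```text
clock: 26.82
tcp_pos: [0.504, -0.2205, 0.2739]
orientation: [0.117, 3.132, -0.002]
contact_force: [0.3, -0.7, 0.8]
grip_width: 0.0853
gripper_force: 0.0
```

```bash
python3 - <<'E'
from h import *
from bench import grab_frame
o=telemetry.get_obs(); print(o["clock"],o["tcp_pos"],o["contact_force"],o["grip_width"])
w=grab_frame("wrist"); s=grab_frame("scene"); c=cv2.resize(s[200:320,170:330],(560,420),interpolation=cv2.INTER_CUBIC)
cv2.imwrite("pics/end.png",cv2.resize(np.hstack([w,c]),(800,300)))
E
```

```text
26.8167 [ 0.50400415 -0.22047261  0.27385048] [ 0.28380314 -0.73196326  0.76884845] 0.0852814526554649
```

View pics/end.png

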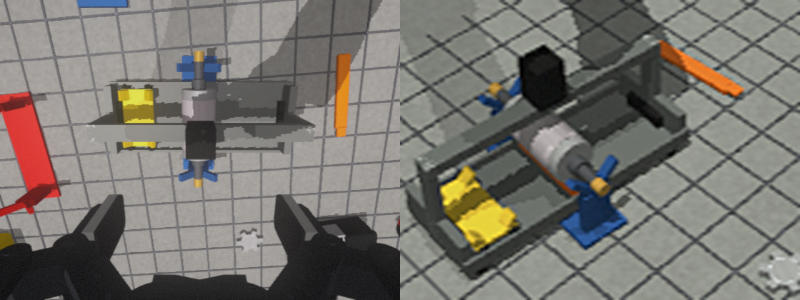

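The hub sits in both V notches of the small blue stand, with axle ends at (199,57) and (198,182) in the left half. The tray stands centred below it and the empty cradle has rolled to a stop. The gripper is clear, so I'm handing in.

```bash
python3 -c "
from bench import order
print(order.hand_in())"
```

```text
the job is handed in; nothing more can be done
None
```

The job is handed in at about 27 s of the 72 s limit: the hub rests in both V notches of the small blue stand, the tray stands released and centred under it, and the arm is clear, though the hand-in returned no verdict. On the first try the hub ran back to the +y stop at about 0.3 m/s (limit 0.4) before I got it balanced on the mark.

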